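# Dock the code reader and present a bin tag to it

### The arm

A 7-joint arm with a two-finger parallel gripper is mounted at the origin on the work surface. World frame = base frame: x ahead of the robot, y to its left, z up, the work surface at z = 0. Lengths are in m, angles in rad, forces in N, time in s.
With the tool pointing down it reaches from about 0.4 to 0.85 m from the base axis. Payload 10.4 kg.
Tool frame: the origin (TCP) lies at the centre of the arm's flange, where the gripper is bolted on; the fingertips stand 173 mm ahead of it and the grasp point (between the pads) lies 155 mm ahead of it (manip.nose_length is the distance from the TCP to the fingertips, in m); z points along the fingers, x is the direction in which the jaws open and shut, and the axes are right-handed (so a half turn about z gives the same grasp; the last joint's range is limited). The gripper opens to 85 mm and grips with 20 to 120 N. Pads are 22 mm wide; open, the fingers measure 114 mm over their backs; the gripper's body (76 mm by 85 mm) begins 54 mm behind the grasp point. The pads swing forward as they close: fully open they stand 13 mm farther back than shut.
Start: joints at [-1.305, 0.332, -0.065, 1.46, 0.022, 1.35, -0.088], TCP at [0.178, 0.599, 0.405] pointing down, gripper open.
Joint ranges: [-2.6, 2.6], [-0.5, 2.12], [-1.47, 1.34], [0.16, 2.42], [-1.27, 4.41], [0.06, 2.06], [-2.6, 2.6]. Speed limits (rad/s): [2.22, 2.22, 2.79, 2.79, 3.14, 3.14, 3.14].

### API

Orientations are given as a unit quaternion [x, y, z, w].
In Python, from workcell import status, cams, order, manip gives the robot as it stands.
- The arm moves only by the tool servo_tool, never from a script. Its argument "motion" is a list that holds one entry, the list of rows, each a list of 6 numbers: the shift along the tool's x, y, z in units of 50 mm (1.0 is 50 mm), then the turn, a rotation vector about the tool's x, y, z in units of 5 degrees (1.0 is 5 degrees). In form: [[[x, y, z, ax, ay, az], ...]]. A call has 1 to 12 rows; each row shifts and turns the pose as measured when the row begins, along the tool's axes as they then stand; what a row does not reach is not made up. A row lasts 1/10 s, in which the tool goes at most 50 mm and 8.59 degrees, less where a joint would pass 70% of its speed; a pose out of reach is approached as far as the arm can. A call is refused whole if a number of a shift passes 1 or a number of a turn 1, either way. A call with a gripper value outside its range is refused whole. "jaw" is the closure in counts, from 0 (fully open) to 255 (shut), set as the call begins (left out, the last holds). The fingers move at their own pace and stop on an object; "force" is the grip in N (left out, the last holds). Time passes only in rows, so rows that do not move let the fingers close. It gives the time, the measured TCP pose, the force and the opening at its end, in the units of the state.
- status.get_obs(): the state, without advancing time (a new reading comes with each control period).
- cams.camera(name): name is "side" or "top" or "wrist"; returns a dict with "color" (384x512x3 uint8, red, green, blue), "vertical_fov" (degrees; the focal length in pixels is half the picture's height over the tangent of half this angle, whatever the lens; pixels are square), "cx", "cy" (the principal point, pixels), "k1" (the pictures are not rectified: a ray, as slopes to the right and down, at radius r is drawn at 1 + k1 r^2 times it, then the intrinsics apply), "extrinsics" (4x4, takes a point from camera to world coordinates). Camera axes: x right, y down, z forward; pixel columns grow to the right and rows downward; lengths in m; the calibration is good to about 2 mm. A picture is of the moment at which its call begins. There is no depth.
- order.hand_in(): hands the job in, once; it reports no verdict.
The state is a dict: "clock": time; "joint_pos": joint angles; "joint_velocities": joint speeds; "tau": joint torques, N m; "position": TCP position; "ee_rot": TCP orientation; "ft_force": force on the tool from outside, world axes, zero at the start; "torque": the same for the moment, N m; "grip_width": opening from 0.0 (shut) to 1.0 (fully open).
Only numpy, scipy, OpenCV 4.12 (cv2) and the standard library are available. Lean on these libraries where they do the work, as an engineer would, in place of code of your own. Each camera call takes 0.05 s, during which the arm holds its last target.

### The job

Set the cordless code reader back into the yokes of its hands-free stand, fully home, with its nose out over the counter, and let go of it. Then find the bin tag with the notched corner - the notch marks the frosted end that carries the code - take it by its clear end, and finish while still holding it: level, code side up, the frosted end centred about 10 cm below the window under the reader's nose, and kept still there. Do not drop either of them, and leave everything else on the counter where it is.

Things in the scene. Friction and masses are not known exactly. Their poses are not given: they have to be found in the camera images.
- reader: cordless code reader, a straight handset 180 mm long lying on its flat belly, 0.24 kg: grey grip (x = -90 to +36 mm; 40 mm wide, 30 mm high) and black head at the nose (x = +36 to +90 mm; 50 mm wide, 36 mm high). Origin: centre of the belly (underside), midway along the 180 mm; x points to the nose, z up out of its back.
- reader_grip (a point): point on the reader to take it by: on the centre line of the grey grip, 27 mm behind the origin (x = -27 mm) and 22 mm above the belly; the grip is 40 mm wide here across the reader's y. It lies over the gap between the stand's yokes when the reader is seated.
- reader_window (a point): centre of the reader's downward-looking 30 mm square window in the belly of the head: x = +65 mm, at belly height. It looks along the reader's -z.
- stand: fixed hands-free stand, 229 mm high: round steel foot (130 mm wide, 14 mm high, centred at x = -60 mm), 16 mm tube, on top a black spine with two U-shaped yokes open upward: rear one x = -98 to -65 mm, front one x = +10 to +30 mm; the reader's head hangs free beyond it. Origin: on the counter straight below the seated reader's origin; x is the way the nose must point, z up.
- stand_seat (a point): where the reader's origin lies when fully home: x = y = 0 of the stand, 200 mm above the counter, level with the yokes' floors. Yokes are 44 mm wide inside; straight walls rise 18 mm above the floor, then lips flare at 45 degrees to 64 mm apart, 29 mm above the floor. Behind the tail is a stop, 18 mm high, its face at x = -94 mm: 4 mm behind the seated tail.
- stand_gap (a point): middle of the 75 mm free gap between the two yokes, at x = -27 mm of the stand and 222 mm above the counter: where the point reader_grip comes to lie. Fingers have room here on both sides of the reader; only the 24 mm wide spine runs below, lower than the yokes' floors.
- tag: coded bin tag: acrylic plate 150 x 45 x 8 mm, 64 g, lying flat, code side up, at any angle. Clear from x = -75 to +27 mm, frosted white with a bar code on top from +27 to +75 mm; a 12 mm square notch is cut from the corner x = +75, y = -22.5 mm (far right seen from above with the frosted end pointing away). Origin: centre of the underside; x to the frosted end, z up out of the code side.
- tag_label (a point): centre of the frosted, coded end of the tag, on its top face: x = +51 mm, 8 mm above the underside.
- tag_clear (a point): point to take the tag by: middle of its clear end, x = -42 mm, at half thickness (4 mm above the underside); 45 mm wide here across the tag's y.
- blank: an uncoded blank tag: the same clear acrylic plate, 150 x 45 x 8 mm, all clear with four square corners. Leave it alone. Origin: centre of the underside, x along its length.
- tape: roll of packing tape lying flat, 68 mm across, 22 mm high; bystander. Origin: centre of the underside.
- bowl: small steel tasting bowl, 90 mm across, 32 mm high; bystander. Origin: centre of the underside.
- scoop: aluminium scoop with wooden handle, about 210 mm long, 66 mm wide, 45 mm high; bystander. Origin: underside near the back of its pan, x to the mouth of the pan (100 mm ahead), handle end at x = -109 mm.
- tub: lidded spice tub, 94 mm across, 55 mm high; bystander. Origin: centre of the underside.
- stamp: wooden hand stamp, block 30 x 60 mm with a knob, 56 mm high; bystander. Origin: centre of the underside.
Mind the look-alikes: they are no part of the job. What is shaped like the tag but brown or red is not meant.

How it is judged:
By the outcome, as a careful person would: the job done as asked, in the order asked, and still so for the second after the job is handed in, while the arm keeps its last pose, push and grip.
It also fails if it takes over 64 s, if anything falls off the work surface, if the arm or the gripper's body presses on something with over 40 N, if the wrist force passes 120 N, or if a joint passes its speed limit or range.

## Working session

There is one attempt and no reset: what is moved stays moved. The work goes in short steps, Python scripts to look and compute and a tool call to move; the robot and the scene stay as the last step left them, time stands still between calls to the robot, and variables do not carry over. Pictures are saved under pics/ and viewed, and the job is handed in when it is done.

Besides the shell and the picture viewer there is one more tool, called after "Call:" as name(argument=value, ...), one argument or row to a line, values as JSON. servo_tool: Moves the arm, as the interface text tells. Its arguments: {"type":"object","properties":{"motion":{"type":"array","items":{"type":"array","items":{"type":"array","items":{"type":"number"}}}},"jaw":{"type":"number"},"force":{"type":"number"}},"required":["motion"]}

```bash
ls; mkdir -p pics
cat > h.py <<'E'
import numpy as np, cv2
from scipy.spatial.transform import Rotation as R
from workcell import status, cams, order, manip
def cam(n):
    c=cams.camera(n); return c
def K(c):
    h,w=c["color"].shape[:2]; f=h/2/np.tan(np.radians(c["vertical_fov"])/2); return f
def ray(c,u,v):
    f=K(c); M=np.array([[f,0,c["cx"]],[0,f,c["cy"]],[0,0,1.]])
    p=cv2.undistortPoints(np.array([[[u,v]]],float),M,np.array([c["k1"],0,0,0,0.]))[0,0]
    E=np.array(c["extrinsics"]); d=E[:3,:3]@np.array([p[0],p[1],1]); return E[:3,3],d
def onplane(c,u,v,z):
    o,d=ray(c,u,v); return o+d*(z-o[2])/d[2]
def proj(c,P):
    E=np.array(c["extrinsics"]); q=E[:3,:3].T@(np.array(P)-E[:3,3]); f=K(c)
    x,y=q[0]/q[2],q[1]/q[2]; s=1+c["k1"]*(x*x+y*y); return c["cx"]+f*x*s,c["cy"]+f*y*s
def save(c,name,s=1.5): 
    im=cv2.cvtColor(c["color"],cv2.COLOR_RGB2BGR); cv2.imwrite("pics/"+name,cv2.resize(im,None,fx=s,fy=s,interpolation=cv2.INTER_CUBIC))
def crop(c,name,u0,v0,u1,v1,s):
    im=cv2.cvtColor(c["color"][v0:v1,u0:u1],cv2.COLOR_RGB2BGR); cv2.imwrite("pics/"+name,cv2.resize(im,None,fx=s,fy=s,interpolation=cv2.INTER_CUBIC))
E
python3 - <<'E'
from h import *
import pickle
o=status.get_obs(); print(o)
d={}
for n in("side","top","wrist"):
    c=cam(n); d[n]=c; save(c,n+"0.png"); print(n,c["vertical_fov"],c["cx"],c["cy"],c["k1"],np.round(c["extrinsics"],3).tolist())
pickle.dump(d,open("c0.pkl","wb"))
E
```

```text
pics
{'clock': 0.0, 'joint_pos': array([-1.30460846,  0.33290082, -0.06469825,  1.46096514,  0.021594  ,
        1.34987631, -0.08851922]), 'joint_velocities': array([-0.0001987 , -0.00144113, -0.00117588, -0.00087889, -0.00171384,
       -0.00172768, -0.00052884]), 'tau': array([-1.88822819e-04, -6.25454378e+01,  4.89865593e-02, -3.91593647e+01,
        1.61269022e-02,  1.01030371e-02, -1.20746540e-05]), 'position': array([0.17795179, 0.59899806, 0.40388628]), 'ee_rot': array([ 8.01495627e-01,  5.98000193e-01, -5.63894679e-04,  4.59153677e-04]), 'ft_force': array([-0.5215323 , -0.58352045,  0.06348351]), 'torque': array([-0.02228322, -0.0134189 ,  0.0110707 ]), 'grip_width': 1.003856644728487}
side 49.43996872164853 258.5945990158585 190.59768400617122 -0.0849877979980291 [[0.882, -0.228, 0.413, -0.028], [-0.472, -0.41, 0.781, -1.108], [-0.009, -0.883, -0.469, 0.783], [0.0, 0.0, 0.0, 1.0]]
top 45.70666239738402 254.7985416585048 182.90646534930764 -0.146042734670949 [[-0.016, -0.984, 0.177, 0.298], [-1.0, 0.012, -0.026, -0.064], [0.024, -0.177, -0.984, 1.292], [0.0, 0.0, 0.0, 1.0]]
wrist 67.87670652299109 256.605721542867 188.7876222960745 -0.006993772526601605 [[0.284, 0.922, 0.264, 0.11], [0.959, -0.272, -0.08, 0.618], [-0.001, 0.276, -0.961, 0.374], [0.0, 0.0, 0.0, 1.0]]
```

View pics/top0.png

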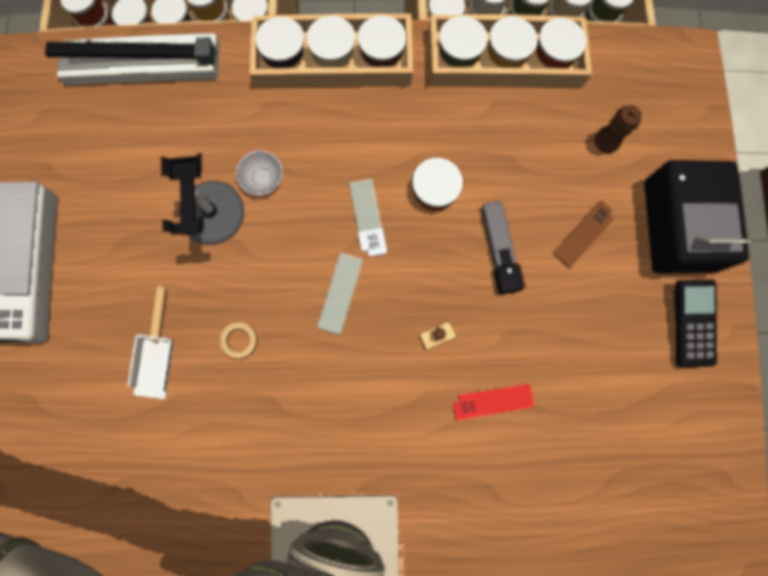

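View pics/side0.png

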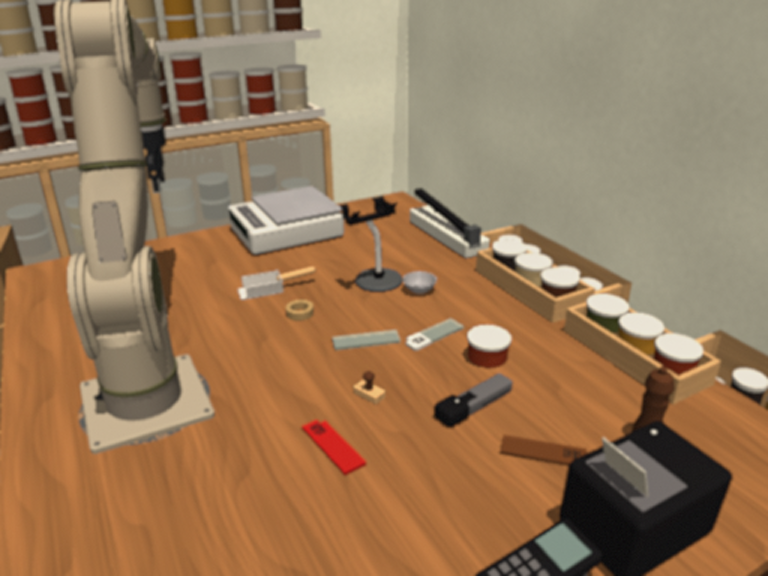

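View pics/wrist0.png

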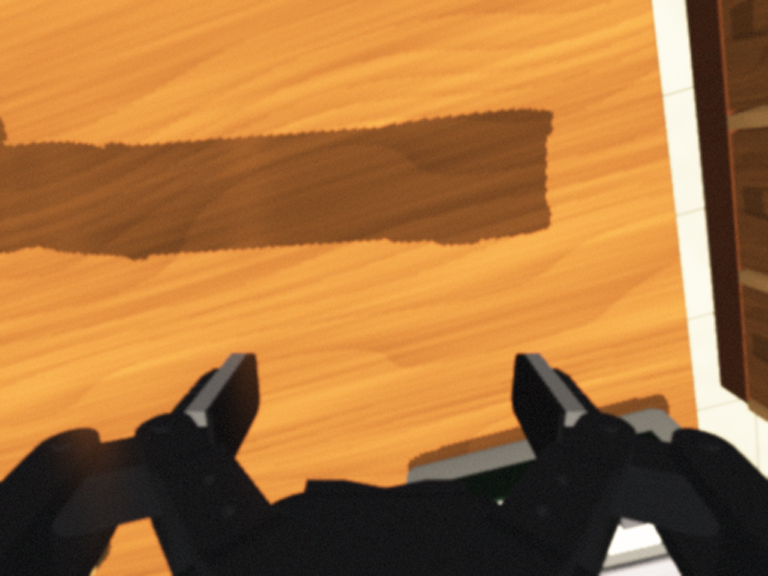

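Top view (1.5x pixels): the reader is at (503,247). The only reader-like alternatives are the card terminal (697,322) and the stapler-like thing (130,50). Tag candidates are the plate with a white coded end (368,217), the blank (340,293), the brown plate (583,235) and the red plate (493,402). I choose the plate at (368,217). The stand is at (190,200). Next, close crops to check.

Run:
```python
from h import *
import pickle
d=pickle.load(open("c0.pkl","rb"))
c=d["top"]
crop(c,"t_tag.png",205,110,275,230,5)
crop(c,"t_reader.png",310,120,370,205,7)
crop(c,"t_stand.png",95,90,200,185,6)
```

```text
(no output)
```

View pics/t_tag.png

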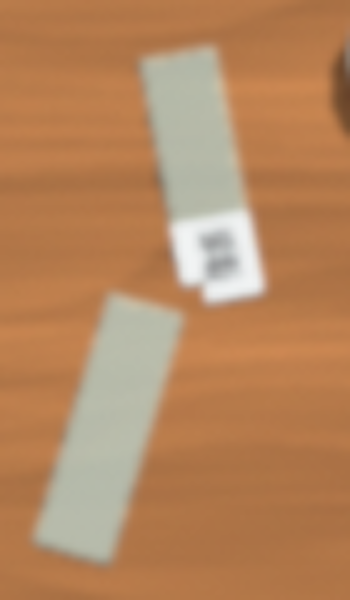

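View pics/t_reader.png

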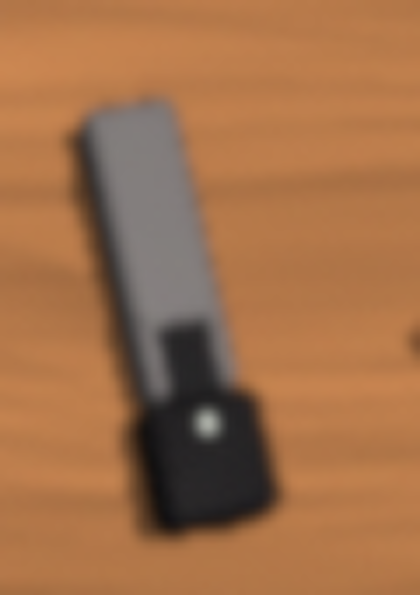

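View pics/t_stand.png

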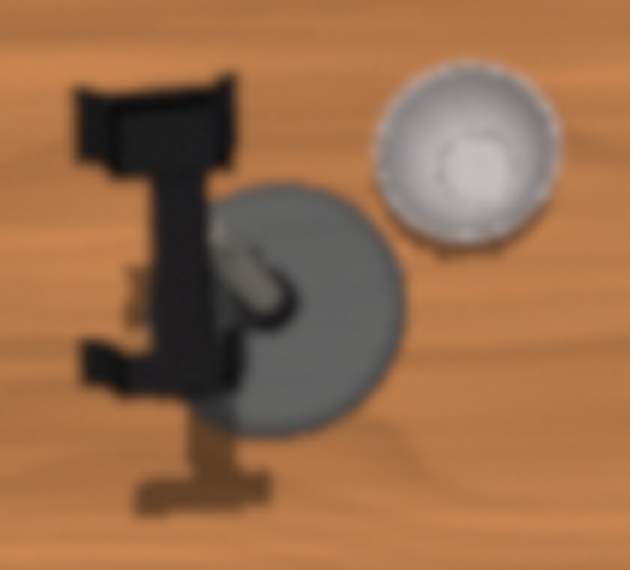

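Crop check: the chosen plate has a white coded end toward the robot, with the notch at its lower left (crop px 190,290), which matches the description. The blank has four square corners and no code. The stand's thick rear yoke is far from the robot and the thin front yoke is near, so the nose must point toward the robot.

Run:
```python
from h import *
import pickle
d=pickle.load(open("c0.pkl","rb"))
c=d["top"]; im=c["color"]; hsv=cv2.cvtColor(im,cv2.COLOR_RGB2HSV)
def blob(mask,box):
    m=np.zeros(mask.shape,np.uint8); u0,v0,u1,v1=box; m[v0:v1,u0:u1]=mask[v0:v1,u0:u1]
    cs,_=cv2.findContours(m,cv2.RETR_EXTERNAL,cv2.CHAIN_APPROX_NONE); return max(cs,key=cv2.contourArea)
def rectw(cn,z):
    pts=np.array([onplane(c,u,v,z)[:2] for u,v in cn[:,0]])
    r=cv2.minAreaRect((pts*1000).astype(np.float32)); return r,cv2.boxPoints(r)
print("px mm",1000*(onplane(c,200,150,0)-onplane(c,201,150,0))[:2])
S=hsv[...,1];V=hsv[...,2]
lowS=(S<70).astype(np.uint8)
r=rectw(blob(lowS&(V>90),(228,112,262,175)),.008);print("tag",r)
r=rectw(blob(((S<40)&(V>195)).astype(np.uint8),(228,112,262,175)),.008);print("frost",r)
r=rectw(blob(lowS&(V>90),(205,160,248,228)),.008);print("blank",r)
r=rectw(blob(lowS&(V>85)&(V<190),(315,130,350,185)),.03);print("grip",r)
r=rectw(blob((V<60).astype(np.uint8),(322,172,355,200)),.036);print("head",r)
print("led",onplane(c,310+207/7,120+423/7,.036))
r=rectw(blob(((S<90)&(V<130)).astype(np.uint8),(128,118,165,165)),.014);print("foot",r)
for n,(u,v) in dict(rl=(75,88),rl2=(75,160),rr=(236,75),rr2=(232,168),fl=(82,342),fl2=(82,382),fr=(240,330),fr2=(240,390)).items():
    print(n,np.round(onplane(c,95+u/6,90+v/6,.229)*1000,1))
for n,(u,v) in dict(tl=(155,175),tr=(205,175),bl=(155,355),br=(205,355)).items():
    print(n,np.round(onplane(c,95+u/6,90+v/6,.195)*1000,1))
```

```text
px mm [0.03723604 2.92410929]
tag (((641.0732421875, -69.61012268066406), (152.32525634765625, 49.390316009521484), 10.086623191833496), array([[ 561.76276 ,  -58.635532],
       [ 570.4128  , -107.26248 ],
       [ 720.3837  ,  -80.58472 ],
       [ 711.7337  ,  -31.957764]], dtype=float32))
frost (((593.7994995117188, -78.55493927001953), (52.476295471191406, 46.061214447021484), 10.095516204833984), array([[ 563.93054 ,  -60.480194],
       [ 572.00464 , -105.82823 ],
       [ 623.66846 ,  -96.629684],
       [ 615.59436 ,  -51.281647]], dtype=float32))
blank (((493.9458312988281, -15.834831237792969), (45.195831298828125, 150.29736328125), 72.94905090332031), array([[415.47415 , -15.4042  ],
       [559.1651  , -59.47468 ],
       [572.4175  , -16.265463],
       [428.72656 ,  27.80502 ]], dtype=float32))
grip (((604.0445556640625, -321.5135192871094), (120.61442565917969, 36.76079559326172), 10.667038917541504), array([[ 541.37726, -314.61368],
       [ 548.1817 , -350.73923],
       [ 666.71185, -328.41336],
       [ 659.9074 , -292.2878 ]], dtype=float32))
head (((520.46435546875, -332.1642761230469), (65.7351303100586, 49.71236801147461), 8.758866310119629), array([[ 484.19507, -312.6029 ],
       [ 491.76514, -361.73553],
       [ 556.73364, -351.72565],
       [ 549.1636 , -302.59302]], dtype=float32))
led [ 0.52768722 -0.33705752  0.036     ]
foot (((655.11865234375, 221.7025146484375), (124.69087219238281, 97.53172302246094), 2.3618571758270264), array([[590.8165 , 267.85767],
       [594.8358 , 170.4088 ],
       [719.4208 , 175.54736],
       [715.4015 , 272.99622]], dtype=float32))
rl [690.1 270.2 229. ]
rl2 [658.8 268.4 229. ]
rr [694.1 202.7 229. ]
rr2 [653.9 202.6 229. ]
fl [581.5 261.5 229. ]
fl2 [564.8 260.6 229. ]
fr [585.4 196.6 229. ]
fr2 [560.4 195.7 229. ]
tl [662.9 244.1 195. ]
tr [662.5 222.6 195. ]
bl [584.4 240.5 195. ]
br [584.1 219.3 195. ]
```

```bash
cat >> h.py <<'E'
def plan(xyz,deg,vmax=1.0,amax=1.0,n=12):
    """target TCP position, tool pointing down with tool x at world angle deg; prints rows"""
    o=status.get_obs(); p=np.array(o["position"]); r=R.from_quat(o["ee_rot"])
    a=np.radians(deg); T=R.from_matrix(np.array([[np.cos(a),np.sin(a),0],[np.sin(a),-np.cos(a),0],[0,0,-1]]))
    e=(r.inv()*T).as_rotvec(degrees=True)/5; d=(np.array(xyz)-p)/.05
    N=max(1,int(np.ceil(max(np.linalg.norm(d)/vmax,np.abs(e).max()/amax))))
    rows=[]
    for k in range(N):
        s=r.inv().apply(d/N); st=e/N
        rows.append([round(float(x),2) for x in (*s,*st)]); r=r*R.from_rotvec(st*5,degrees=True)
    print("N",N,"pos",np.round(p,4),"err mm",np.round(d*50,1),"rot deg",np.round(e*5,2),"t",o["clock"],"w",round(o["grip_width"],3),"f",np.round(o["ft_force"],1))
    print(str(rows[:n]).replace(" ",""))
E
python3 -c "
from h import *
plan((.5,.05,.42),13,n=12)"
```

```text
N 13 pos [0.1779 0.599  0.4041] err mm [ 322.1 -549.    15.9] rot deg [3.000e-02 5.000e-02 6.046e+01] t 0.15 w 1.001 f [ 0.5 -0.2  0.7]
[[-0.67,0.72,-0.02,0.0,0.0,0.93],[-0.61,0.77,-0.02,0.0,0.0,0.93],[-0.54,0.81,-0.02,0.0,0.0,0.93],[-0.48,0.86,-0.02,0.0,0.0,0.93],[-0.41,0.89,-0.02,0.0,0.0,0.93],[-0.33,0.92,-0.02,0.0,0.0,0.93],[-0.26,0.95,-0.02,0.0,0.0,0.93],[-0.18,0.96,-0.02,0.0,0.0,0.93],[-0.1,0.97,-0.02,0.0,0.0,0.93],[-0.02,0.98,-0.02,0.0,0.0,0.93],[0.06,0.98,-0.02,0.0,0.0,0.93],[0.14,0.97,-0.02,0.0,0.0,0.93]]
```

Call:
servo_tool(
  motion=[
    [[-0.67,0.72,-0.02,0,0,0.93],[-0.61,0.77,-0.02,0,0,0.93],[-0.54,0.81,-0.02,0,0,0.93],[-0.48,0.86,-0.02,0,0,0.93],[-0.41,0.89,-0.02,0,0,0.93],[-0.33,0.92,-0.02,0,0,0.93],[-0.26,0.95,-0.02,0,0,0.93],[-0.18,0.96,-0.02,0,0,0.93],[-0.1,0.97,-0.02,0,0,0.93],[-0.02,0.98,-0.02,0,0,0.93],[0.06,0.98,-0.02,0,0,0.93],[0.14,0.97,-0.02,0,0,0.93]],
  ],
  jaw=0,
)

```text
clock: 1.35
position: [0.4693, 0.08, 0.4127]
ee_rot: [0.99, 0.14, -0.002, 0.0]
ft_force: [1.4, -0.4, -0.1]
grip_width: 1.002
```

```bash
python3 -c "
from h import *
plan((.601,-.322,.36),-79.5)"
```

```text
N 20 pos [0.4693 0.08   0.4127] err mm [ 131.7 -402.   -52.7] rot deg [ 0.19  0.21 95.65] t 1.35 w 1.002 f [ 1.4 -0.4 -0.1]
[[0.01,0.42,0.05,0.0,0.0,0.96],[0.05,0.42,0.05,0.0,0.0,0.96],[0.08,0.41,0.05,0.0,0.0,0.96],[0.12,0.41,0.05,0.0,0.0,0.96],[0.15,0.39,0.05,0.0,0.0,0.96],[0.18,0.38,0.05,0.0,0.0,0.96],[0.22,0.36,0.05,0.0,0.0,0.96],[0.25,0.34,0.05,0.0,0.0,0.96],[0.27,0.32,0.05,0.0,0.0,0.96],[0.3,0.3,0.05,0.0,0.0,0.96],[0.32,0.27,0.05,0.0,0.0,0.96],[0.34,0.25,0.05,0.0,0.0,0.96]]
```

Call:
servo_tool(
  motion=[
    [[0.01,0.42,0.05,0,0,0.96],[0.05,0.42,0.05,0,0,0.96],[0.08,0.41,0.05,0,0,0.96],[0.12,0.41,0.05,0,0,0.96],[0.15,0.39,0.05,0,0,0.96],[0.18,0.38,0.05,0,0,0.96],[0.22,0.36,0.05,0,0,0.96],[0.25,0.34,0.05,0,0,0.96],[0.27,0.32,0.05,0,0,0.96],[0.3,0.3,0.05,0,0,0.96],[0.32,0.27,0.05,0,0,0.96],[0.34,0.25,0.05,0,0,0.96]],
  ],
)

```text
clock: 2.55
position: [0.5432, -0.1776, 0.3808]
ee_rot: [0.926, -0.377, -0.002, 0.001]
ft_force: [-0.3, 0.2, -0.2]
grip_width: 0.998
```

```bash
python3 -c "
from h import *
plan((.601,-.322,.36),-79.5)"
```

```text
N 8 pos [ 0.5432 -0.1776  0.3808] err mm [  57.8 -144.4  -20.8] rot deg [ 0.27  0.08 35.19] t 2.55 w 0.998 f [-0.3  0.2 -0.2]
[[0.36,0.16,0.05,0.01,0.0,0.88],[0.37,0.13,0.05,0.01,0.0,0.88],[0.38,0.1,0.05,0.01,0.0,0.88],[0.38,0.07,0.05,0.01,0.0,0.88],[0.39,0.04,0.05,0.01,0.0,0.88],[0.39,0.01,0.05,0.01,0.0,0.88],[0.39,-0.02,0.05,0.01,0.0,0.88],[0.39,-0.05,0.05,0.01,0.0,0.88]]
```

Call:
servo_tool(
  motion=[
    [[0.36,0.16,0.05,0.01,0,0.88],[0.37,0.13,0.05,0.01,0,0.88],[0.38,0.1,0.05,0.01,0,0.88],[0.38,0.07,0.05,0.01,0,0.88],[0.39,0.04,0.05,0.01,0,0.88],[0.39,0.01,0.05,0.01,0,0.88],[0.39,-0.02,0.05,0.01,0,0.88],[0.39,-0.05,0.05,0.01,0,0.88],[0,0,0,0,0,0]],
  ],
)

```text
clock: 3.45
position: [0.602, -0.3307, 0.3558]
ee_rot: [0.759, -0.651, -0.002, 0.0]
ft_force: [-1.5, 0.3, 0.1]
grip_width: 1.003
```

```bash
python3 -c "
from h import *
plan((.601,-.322,.28),-79.5)
c=cam('wrist'); save(c,'w1.png')
import pickle; pickle.dump(c,open('w1.pkl','wb'))
P=np.array([.5748,-.3267,0]);a=np.radians(190.5)
for x,z in ((-90,30),(-27,30),(36,36),(90,36)): print(x,np.round(proj(c,P+[x/1000*np.cos(a),x/1000*np.sin(a),z/1000]),1)*1.5)
"
```

```text
N 2 pos [ 0.602  -0.3307  0.3558] err mm [ -1.    8.7 -75.8] rot deg [ 0.19  0.21 -1.69] t 3.45 w 1.003 f [-1.5  0.3  0.1]
[[-0.08,-0.01,0.76,0.02,0.02,-0.17],[-0.09,-0.01,0.76,0.02,0.02,-0.17]]
-90 [370.05 167.85]
-27 [373.35 259.8 ]
36 [376.2  345.15]
90 [378.6 409.5]
```

View pics/w1.png

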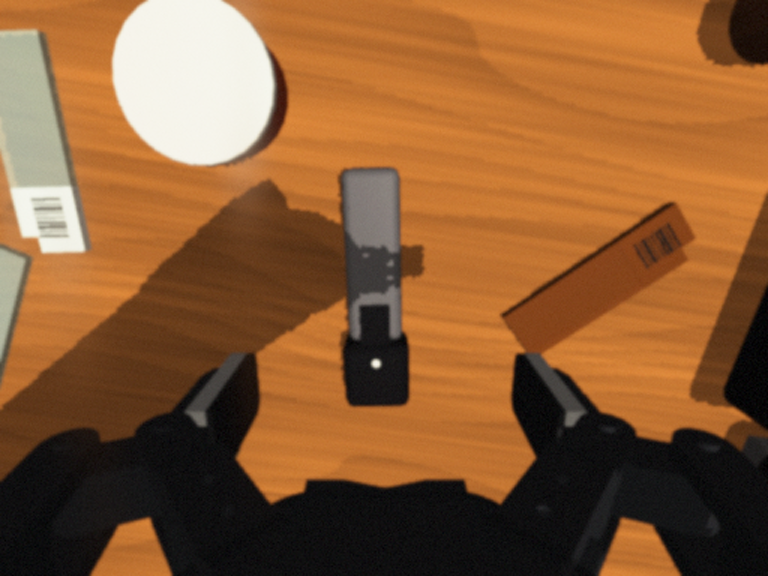

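Wrist view: the reader lies as predicted. The tail is at (370,169), the nose at (377,405) and the centre line near u=372, within about 1 to 2 mm of the top-view fit. Descending.

Call:
servo_tool(
  motion=[
    [[-0.08,-0.01,0.76,0.02,0.02,-0.17],[-0.09,-0.01,0.76,0.02,0.02,-0.17],[0,0,0,0,0,0]],
  ],
)

```text
clock: 3.8
position: [0.6019, -0.3189, 0.2791]
ee_rot: [0.772, -0.636, 0.001, -0.001]
ft_force: [-1.2, 0.1, -0.6]
grip_width: 0.997
```

```bash
python3 -c "
from h import *
plan((.601,-.322,.174),-79.5,vmax=.6)"
```

```text
N 4 pos [ 0.6019 -0.3189  0.2791] err mm [  -0.9   -3.1 -105.1] rot deg [-0.14  0.04  0.56] t 3.8 w 0.997 f [-1.2  0.1 -0.6]
[[0.01,0.01,0.53,-0.01,0.0,0.03],[0.01,0.01,0.53,-0.01,0.0,0.03],[0.01,0.01,0.53,-0.01,0.0,0.03],[0.01,0.01,0.53,-0.01,0.0,0.03]]
```

Call:
servo_tool(
  motion=[
    [[0.01,0.01,0.53,0,0,0.03],[0.01,0.01,0.53,0,0,0.03],[0.01,0.01,0.53,0,0,0.03],[0.01,0.01,0.3,0,0,0.03],[0,0,0,0,0,0]],
  ],
)

```text
clock: 4.3
position: [0.6036, -0.3194, 0.1905]
ee_rot: [0.771, -0.637, 0.003, -0.003]
ft_force: [0.8, 0.5, 0.3]
grip_width: 1.0
```

```bash
python3 -c "
from h import *
plan((.601,-.322,.174),-79.5,vmax=.6)"
```

```text
N 1 pos [ 0.6036 -0.3194  0.1905] err mm [ -2.6  -2.6 -16.5] rot deg [-0.54 -0.06  0.33] t 4.3 w 1.0 f [0.8 0.5 0.3]
[[0.04,0.06,0.33,-0.11,-0.01,0.07]]
```

Call:
servo_tool(
  motion=[
    [[0.04,0.06,0.33,-0.11,0,0.07],[0,0,0,0,0,0]],
  ],
)

```text
clock: 4.5
position: [0.6021, -0.3223, 0.176]
ee_rot: [0.769, -0.639, 0.002, 0.0]
ft_force: [0.4, 1.1, -1.3]
grip_width: 1.002
```

```bash
python3 -c "
from h import *
plan((.601,-.322,.174),-79.5,vmax=.6)"
```

```text
N 1 pos [ 0.6021 -0.3223  0.176 ] err mm [-1.1  0.3 -2. ] rot deg [-0.1  -0.15  0.02] t 4.5 w 1.002 f [ 0.4  1.1 -1.3]
[[-0.01,0.02,0.04,-0.02,-0.03,0.0]]
```

Call:
servo_tool(
  motion=[
    [[0,0.02,0.03,-0.02,-0.03,0],[0,0,0,0,0,0],[0,0,0,0,0,0],[0,0,0,0,0,0],[0,0,0,0,0,0],[0,0,0,0,0,0],[0,0,0,0,0,0],[0,0,0,0,0,0]],
  ],
  jaw=255,
  force=50,
)

```text
clock: 5.3
position: [0.6018, -0.3229, 0.1774]
ee_rot: [0.769, -0.639, 0.001, -0.001]
ft_force: [0.3, -0.2, -1.3]
grip_width: 0.46
```

```bash
python3 -c "
from h import *
plan((.601,-.322,.36),-79.5,vmax=.8)
c=cam('wrist'); save(c,'w2.png')"
```

```text
N 5 pos [ 0.6018 -0.3229  0.1774] err mm [ -0.8   0.9 182.6] rot deg [-0.17 -0.08  0.03] t 5.3 w 0.46 f [ 0.3 -0.2 -1.3]
[[-0.0,0.0,-0.73,-0.01,-0.0,0.0],[-0.0,0.0,-0.73,-0.01,-0.0,0.0],[-0.0,0.0,-0.73,-0.01,-0.0,0.0],[-0.0,0.0,-0.73,-0.01,-0.0,0.0],[-0.0,0.0,-0.73,-0.01,-0.0,0.0]]
```

View pics/w2.png

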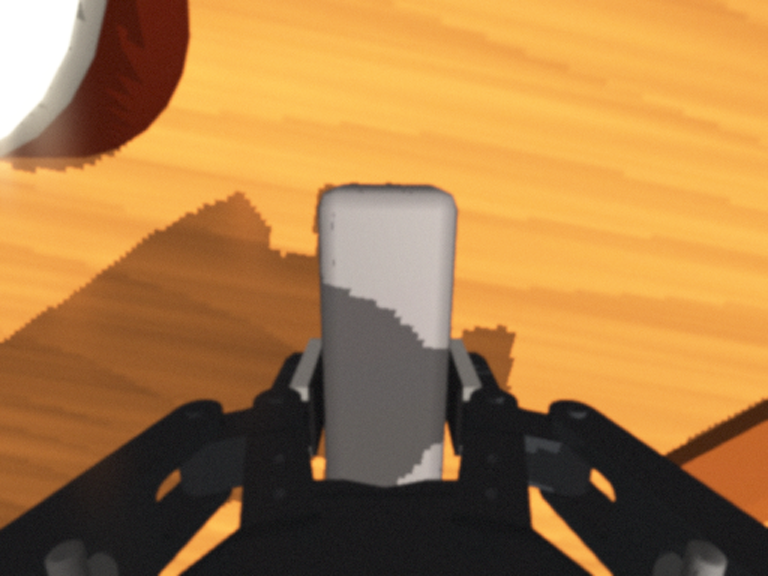

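Gripped: 0.46 open is about 39 mm, and the tail edge is centred between the pads at (388,188). Lifting.

Call:
servo_tool(
  motion=[
    [[0,0,-0.3,0,0,0],[0,0,-0.73,0,0,0],[0,0,-0.73,0,0,0],[0,0,-0.73,0,0,0],[0,0,-0.73,0,0,0],[0,0,-0.73,0,0,0],[0,0,-0.3,0,0,0],[0,0,0,0,0,0]],
  ],
  force=80,
)

```text
clock: 6.15
position: [0.5989, -0.3232, 0.4034]
ee_rot: [0.768, -0.64, 0.001, -0.0]
ft_force: [0.4, -0.1, -3.3]
grip_width: 0.454
```

```bash
python3 -c "
from h import *
plan((.6,.0,.45),-84,vmax=.9)
c=cam('wrist'); save(c,'w3.png')
c=cam('side'); crop(c,'s3.png',200,130,400,300,4)"
```

```text
N 8 pos [ 0.5989 -0.3232  0.4034] err mm [  1.1 323.2  46.6] rot deg [-0.07 -0.07  4.35] t 6.15 w 0.454 f [ 0.4 -0.1 -3.3]
[[-0.79,-0.15,-0.12,-0.0,-0.0,0.11],[-0.8,-0.14,-0.12,-0.0,-0.0,0.11],[-0.8,-0.13,-0.12,-0.0,-0.0,0.11],[-0.8,-0.13,-0.12,-0.0,-0.0,0.11],[-0.8,-0.12,-0.12,-0.0,-0.0,0.11],[-0.8,-0.11,-0.12,-0.0,-0.0,0.11],[-0.8,-0.1,-0.12,-0.0,-0.0,0.11],[-0.8,-0.09,-0.12,-0.0,-0.0,0.11]]
```

View pics/w3.png

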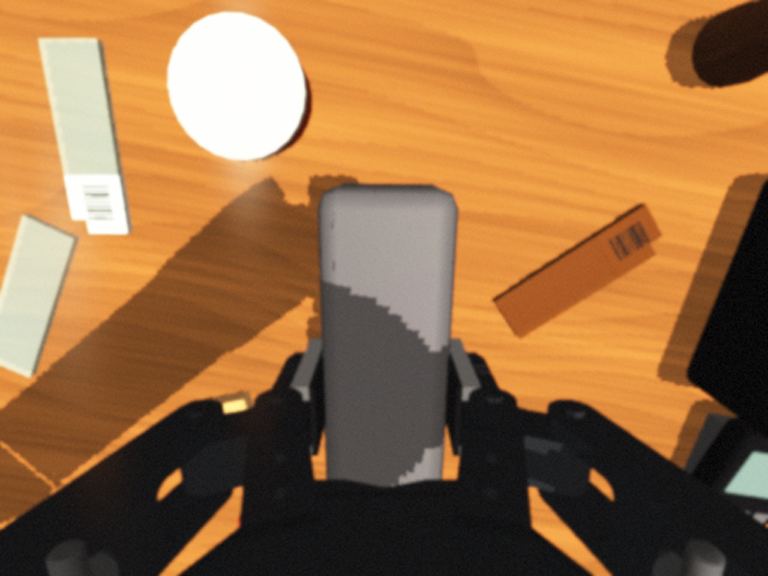

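View pics/s3.png

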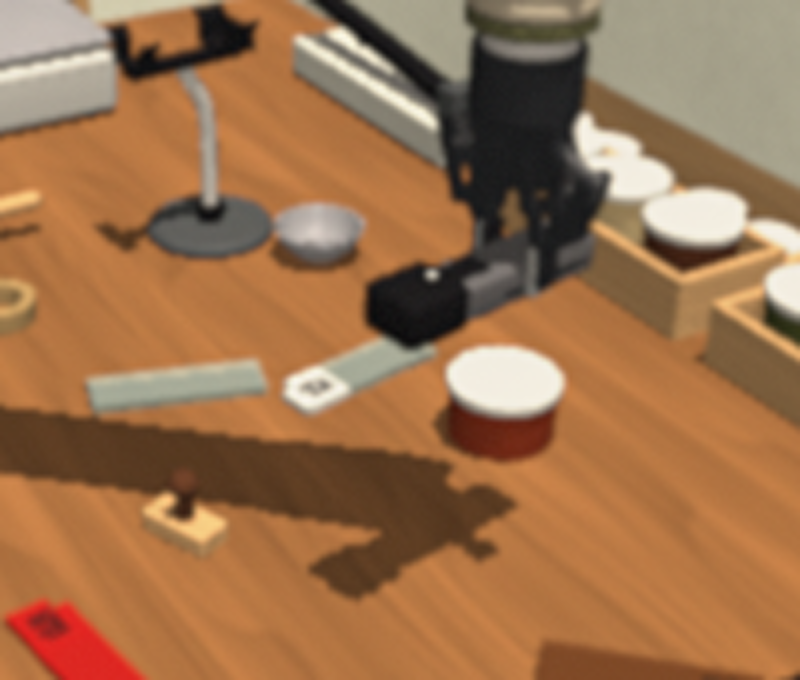

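Still firmly held with no slip: the tail edge is at the same pixels and the reader is level in the side view. Moving beside the stand to measure it with the wrist camera.

Call:
servo_tool(
  motion=[
    [[-0.79,-0.15,-0.15,0,0,0.11],[-0.8,-0.14,-0.15,0,0,0.11],[-0.8,-0.13,-0.15,0,0,0.11],[-0.8,-0.13,-0.15,0,0,0.11],[-0.8,-0.12,-0.15,0,0,0.11],[-0.8,-0.11,-0.12,0,0,0.11],[-0.8,-0.1,-0.12,0,0,0.11],[-0.8,-0.1,-0.12,0,0,0.11],[-0.8,-0.1,0,0,0,0],[0,0,0,0,0,0],[0,0,0,0,0,0]],
  ],
)

```text
clock: 7.35
position: [0.5986, 0.0571, 0.4384]
ee_rot: [0.741, -0.671, -0.011, 0.011]
ft_force: [-0.8, -2.2, -3.2]
grip_width: 0.452
```

```bash
python3 -c "
from h import *
import pickle
plan((.6,.06,.45),-84,vmax=.9)
c=cam('wrist'); save(c,'w4.png');pickle.dump(c,open('w4.pkl','wb'))"
```

```text
N 1 pos [0.5986 0.0571 0.4384] err mm [ 1.4  2.9 11.6] rot deg [ 1.76  0.12 -0.34] t 7.35 w 0.452 f [-0.8 -2.2 -3.2]
[[-0.06,-0.03,-0.23,0.35,0.02,-0.07]]
```

View pics/w4.png

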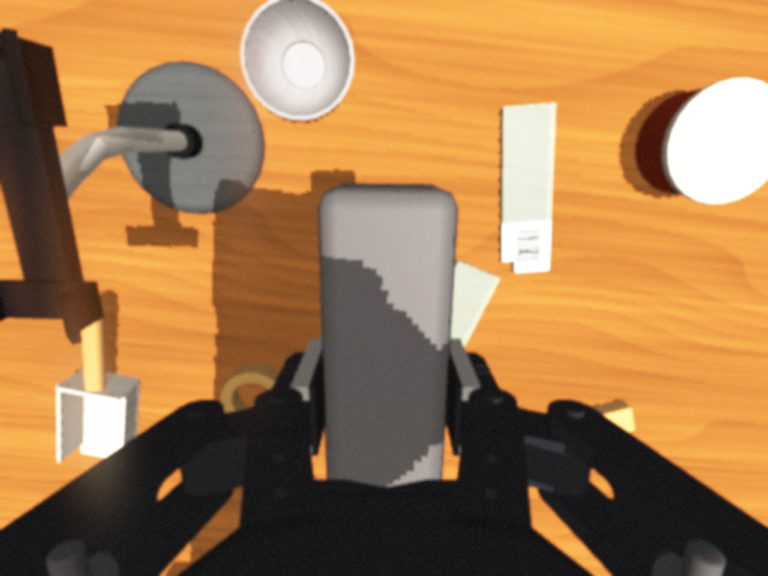

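Left part only: the stand's yokes are cut off at the left edge (0–100, 30–340). Raising and shifting a little toward it.

Call:
servo_tool(
  motion=[
    [[-0.28,-0.05,-0.6,0.12,0,-0.02],[-0.28,-0.05,-0.6,0.12,0,-0.02],[-0.28,-0.05,-0.6,0.12,0,-0.02],[0,0,0,0,0,0],[0,0,0,0,0,0]],
  ],
)

```text
clock: 7.9
position: [0.6039, 0.0955, 0.526]
ee_rot: [0.74, -0.672, -0.002, 0.003]
ft_force: [-0.9, -0.4, -3.7]
grip_width: 0.454
```

```bash
python3 -c "
from h import *
import pickle
plan((.6,.10,.53),-84,vmax=.9)
c=cam('wrist'); save(c,'w5.png');pickle.dump(c,open('w5.pkl','wb'))
crop(c,'w5c.png',0,0,200,190,4)"
```

```text
N 1 pos [0.6039 0.0955 0.526 ] err mm [-3.9  4.5  4. ] rot deg [ 0.4   0.   -0.52] t 7.9 w 0.454 f [-0.9 -0.4 -3.7]
[[-0.1,0.07,-0.08,0.08,0.0,-0.1]]
```

View pics/w5c.png

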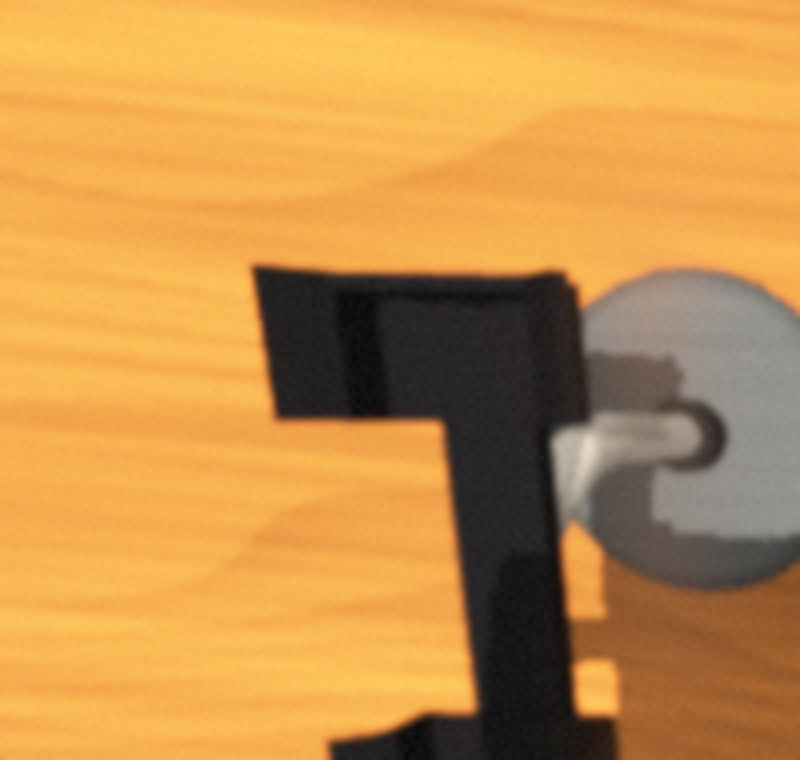

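```bash
python3 -c "
from h import *
import pickle
c=pickle.load(open('w5.pkl','rb'))
im=cv2.cvtColor(c['color'][50:250,50:200],cv2.COLOR_RGB2BGR).astype(float)
im=np.clip((im/255)**.5*255*1.1,0,255).astype(np.uint8)
cv2.imwrite('pics/w5d.png',cv2.resize(im[:100],None,fx=5,fy=5,interpolation=cv2.INTER_CUBIC))
cv2.imwrite('pics/w5e.png',cv2.resize(im[100:],None,fx=5,fy=5,interpolation=cv2.INTER_CUBIC))
"
```

```text
(no output)
```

View pics/w5d.png

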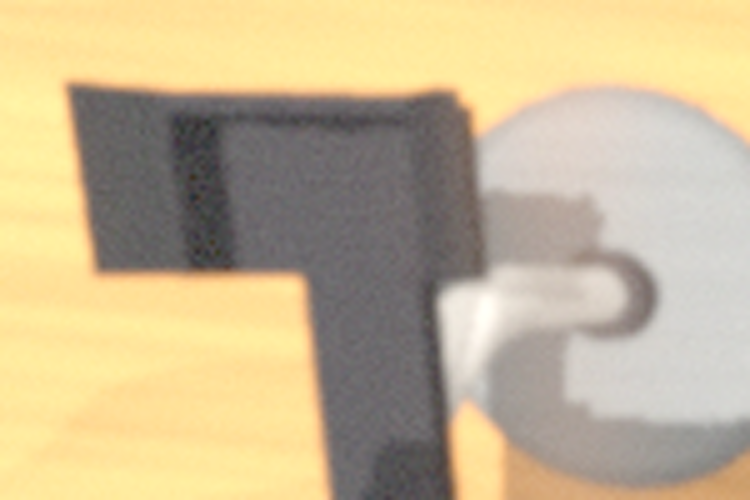

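View pics/w5e.png

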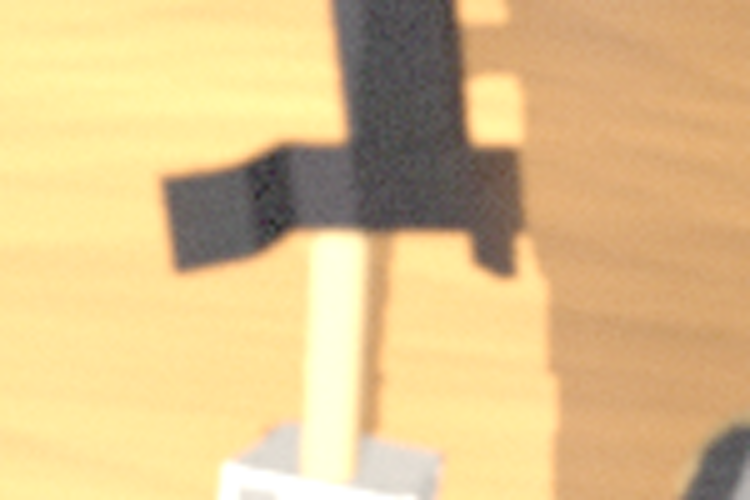

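```bash
python3 -c "
from h import *
import pickle
c=pickle.load(open('w5.pkl','rb'))
L=[('R foot -65 -22',236,268,.2,-65,-22),('R walltop -65 -22',190,268,.218,-65,-22),('R liptip -65 -32',97,270,.229,-65,-32),('R liptip -98 -32',70,85,.229,-98,-32),
('F foot 10 -22',293,648,.2,10,-22),('F foot 30 -22',290,728,.2,30,-22),('F walltop 10',253,655,.218,10,-22),('F tip 10 -32',162,678,.229,10,-32),('F tip 30 -32',178,770,.229,30,-32),('F rfloor 30 +22',473,731,.2,30,22),('F rtip 30 32',515,775,.229,30,32),('F rtip 10 32',520,648,.229,10,32),('R rtip -65 32',487,272,.229,-65,32)]
A=[];B=[]
for n,u,v,z,x,y in L:
    if v>=500: v=v-500+500
    P=onplane(c,50+u/5,50+v/5,z)*1000; print(n,np.round(P,1)); A.append((x,y)); B.append(P[:2])
A=np.array(A,float);B=np.array(B)
from scipy.optimize import least_squares
def f(p):
    ca,sa=np.cos(p[2]),np.sin(p[2]); return (A@np.array([[ca,sa],[-sa,ca]])+p[:2]-B)
s=least_squares(lambda p:f(p).ravel(),[593,230,np.pi],loss='soft_l1',f_scale=2)
print(s.x[:2],np.degrees(s.x[2])); print(np.round(f(s.x),1).tolist())
"
```

```text
R foot -65 -22 [659.  259.7 200. ]
R walltop -65 -22 [659.1 258.7 218. ]
R liptip -65 -32 [657.7 269.2 229. ]
R liptip -98 -32 [688.5 271.3 229. ]
F foot 10 -22 [581.3 252.2 200. ]
F foot 30 -22 [563.1 253.7 200. ]
F walltop 10 [584.6 251.1 218. ]
F tip 10 -32 [581.8 263.2 229. ]
F tip 30 -32 [562.9 261.4 229. ]
F rfloor 30 +22 [566.3 213.9 200. ]
F rtip 30 32 [568.3 194.8 229. ]
F rtip 10 32 [594.5 193.7 229. ]
R rtip -65 32 [664.  199.3 229. ]
[595.44391812 231.28951002] 184.86222089904555
[[-0.7, -1.0], [-0.7, 0.0], [-0.2, -0.5], [1.9, 0.2], [2.3, 0.2], [0.6, -3.0], [-1.0, 1.2], [1.0, -0.9], [-0.0, -0.8], [1.2, -7.1], [-0.1, 2.1], [-6.4, 4.9], [-1.1, 5.6]]
```

```bash
python3 -c "
from h import *
import pickle
from scipy.optimize import least_squares
c=pickle.load(open('w5.pkl','rb'));t=pickle.load(open('c0.pkl','rb'))['top']
W=[(236,268,.2,-65,-22),(190,268,.218,-65,-22),(97,270,.229,-65,-32),(70,85,.229,-98,-32),(293,648,.2,10,-22),(290,728,.2,30,-22),(253,655,.218,10,-22),(162,678,.229,10,-32),(178,770,.229,30,-32),(515,775,.229,30,32)]
T=[(75,88,-98,-32),(75,160,-65,-32),(236,75,-98,32),(232,168,-65,32),(82,342,10,-32),(82,382,30,-32),(240,390,30,32)]
A1=np.array([(w[3],w[4]) for w in W],float);B1=np.array([onplane(c,50+w[0]/5,50+w[1]/5,w[2])[:2]*1000 for w in W])
A2=np.array([(w[2],w[3]) for w in T],float);B2=np.array([onplane(t,95+w[0]/6,90+w[1]/6,.229)[:2]*1000 for w in T])
def fit(A,B):
    def f(p):
        ca,sa=np.cos(p[2]),np.sin(p[2]); return (A@np.array([[ca,sa],[-sa,ca]])+p[:2]-B)
    s=least_squares(lambda p:f(p).ravel(),[593,230,np.pi],loss='soft_l1',f_scale=2)
    print(np.round(s.x[:2],1),round(np.degrees(s.x[2]),2),np.round(f(s.x),1).tolist())
fit(A1,B1);fit(A2,B2);fit(np.r_[A1,A2],np.r_[B1,B2])
"
```

```text
[595.2 231.5] 184.92 [[-0.9, -0.7], [-1.0, 0.3], [-0.5, -0.3], [1.6, 0.5], [2.1, 0.4], [0.4, -2.9], [-1.3, 1.4], [0.8, -0.7], [-0.3, -0.6], [-0.2, 2.3]]
[593.7 230.7] 183.14 [[-0.3, -2.2], [-2.0, -2.2], [-0.9, 1.4], [6.4, -0.3], [0.4, 0.7], [-2.9, 0.4], [5.0, 1.4]]
[594.6 231.2] 184.05 [[-1.2, -2.0], [-1.2, -1.0], [-0.5, -1.5], [1.6, -1.3], [1.7, 0.3], [0.0, -2.7], [-1.6, 1.3], [0.6, -0.8], [-0.5, -0.4], [-1.4, 2.4], [-0.0, -0.2], [-1.6, -0.7], [0.5, 3.5], [7.8, 1.3], [0.9, 1.0], [-2.4, 0.4], [6.5, 1.5]]
```

```bash
python3 -c "
from h import *
import pickle
c=pickle.load(open('w5.pkl','rb'));t=pickle.load(open('c0.pkl','rb'))['top']
def edge(c,rows,u0,u1,th,fall,z):
    P=[];
    for v in rows:
        r=cv2.GaussianBlur(c['color'],(3,3),0)[v,u0:u1,0].astype(float)
        i=np.where((r[:-1]>=th)&(r[1:]<th) if fall else (r[:-1]<th)&(r[1:]>=th))[0]
        if len(i)==0: continue
        i=i[0] if fall else i[-1]
        P.append(onplane(c,u0+i+(r[i]-th)/(r[i]-r[i+1]),v,z)[:2])
    P=np.array(P)*1000; k,b=np.polyfit(P[:,0],P[:,1],1); res=np.std(P[:,1]-k*P[:,0]-b)
    print('deg',round(np.degrees(np.arctan(k)),2),'res',res.round(2),len(P),'y at x620',round(k*620+b,1))
edge(c,range(110,175),90,130,130,True,.195)
edge(c,range(152,175),125,150,130,False,.195)
edge(t,range(121,146),108,125,90,True,.195)
edge(c,range(70,102),55,85,130,True,.229)
"
```

```text
deg 4.72 res 0.07 65 y at x620 246.0
deg 0.36 res 0.7 23 y at x620 217.3
deg -1.88 res 1.35 25 y at x620 246.2
deg 4.34 res 0.06 32 y at x620 266.9
```

```bash
python3 -c "
from h import *
import pickle
c=pickle.load(open('w5.pkl','rb'));o=status.get_obs()
p=o['position'];r=R.from_quat(o['ee_rot'])
for u,v in ((258.7,123.),(258.7,125),(258.7,131)):
  a,d=ray(c,u,v); a=r.inv().apply(a-p); d=r.inv().apply(d)
  for z in (.1474,.155): print(u,v,z,np.round((a+d*(z-a[2])/d[2])*1000,1))
"
```

```text
258.7 123.0 0.1474 [  1.3 -63.4 147.4]
258.7 123.0 0.155 [  1.4 -63.  155. ]
258.7 125 0.1474 [  1.3 -62.6 147.4]
258.7 125 0.155 [  1.4 -62.1 155. ]
258.7 131 0.1474 [  1.3 -60.2 147.4]
258.7 131 0.155 [  1.4 -59.6 155. ]
```

Stand pose from the two views is about (595, 232) mm with heading 184.6°, agreeing within about 2 mm. In the hand, the tail measures 63 mm behind the TCP, as expected. Moving above the seat.

```bash
python3 -c "
from h import *
plan((.622,.234,.45),-85.4,vmax=.8)"
```

```text
N 4 pos [0.6039 0.0956 0.5261] err mm [ 18.1 138.4 -76.1] rot deg [0.38 0.01 0.89] t 7.95 w 0.451 f [ 0.1 -0.6 -2.8]
[[-0.68,-0.16,0.38,0.02,0.0,0.04],[-0.68,-0.16,0.38,0.02,0.0,0.04],[-0.68,-0.15,0.38,0.02,0.0,0.04],[-0.68,-0.15,0.38,0.02,0.0,0.04]]
```

Call:
servo_tool(
  motion=[
    [[-0.68,-0.16,0.38,0.02,0,0.04],[-0.68,-0.16,0.38,0.02,0,0.04],[-0.68,-0.15,0.38,0.02,0,0.04],[-0.68,-0.15,0.38,0.02,0,0.04],[0,0,0,0,0,0],[0,0,0,0,0,0]],
  ],
)

```text
clock: 8.55
position: [0.6236, 0.2291, 0.4393]
ee_rot: [0.731, -0.683, -0.001, 0.005]
ft_force: [0.3, -1.4, -3.1]
grip_width: 0.455
```

```bash
python3 -c "
from h import *
plan((.622,.234,.44),-85.4,vmax=.8)"
```

```text
N 1 pos [0.6236 0.2291 0.4393] err mm [-1.6  4.9  0.7] rot deg [ 0.5  -0.23 -0.74] t 8.55 w 0.455 f [ 0.3 -1.4 -3.1]
[[-0.1,0.02,-0.02,0.1,-0.05,-0.15]]
```

Call:
servo_tool(
  motion=[
    [[-0.1,0.03,0,0.1,-0.05,-0.15],[0,0,0,0,0,0],[0,0,0,0,0,0]],
  ],
)

```text
clock: 8.85
position: [0.6217, 0.2313, 0.4383]
ee_rot: [0.734, -0.679, -0.0, 0.0]
ft_force: [1.0, 0.2, -3.2]
grip_width: 0.454
```

```bash
python3 -c "
from h import *
import pickle
plan((.622,.234,.41),-85.4,vmax=.3)
c=cam('wrist'); save(c,'w6.png');pickle.dump(c,open('w6.pkl','wb'))
c=cam('side'); crop(c,'s6.png',200,80,300,190,6)
c=cam('top'); crop(c,'t6.png',80,70,200,190,5)
"
```

```text
N 2 pos [0.6217 0.2313 0.4383] err mm [  0.3   2.7 -28.3] rot deg [ 0.05 -0.01 -0.13] t 8.85 w 0.454 f [ 1.   0.2 -3.2]
[[-0.03,-0.01,0.28,0.0,-0.0,-0.01],[-0.03,-0.01,0.28,0.0,-0.0,-0.01]]
```

View pics/w6.png

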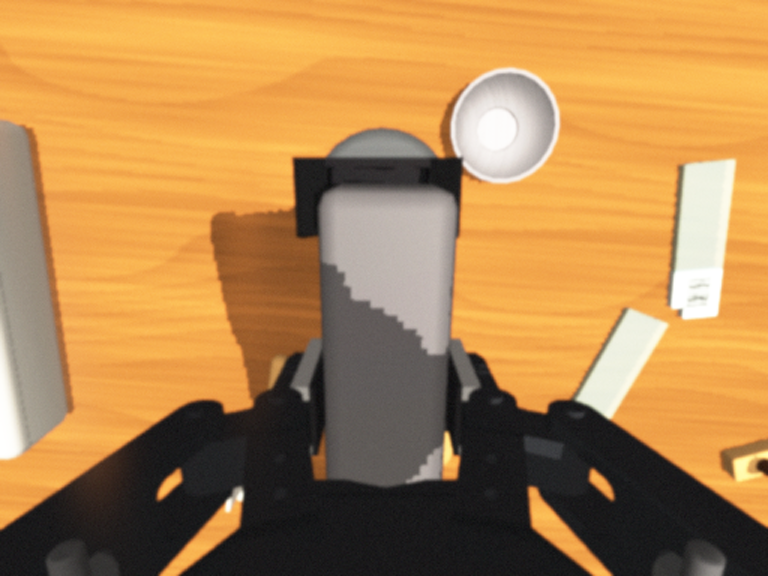

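View pics/s6.png

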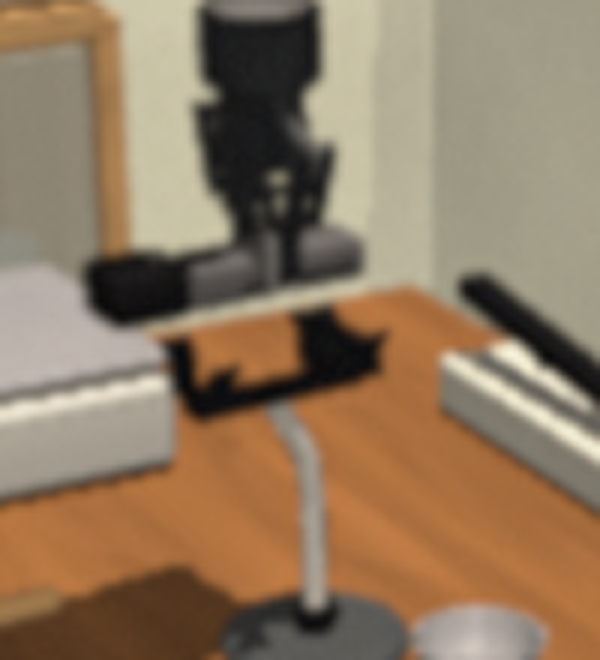

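View pics/t6.png

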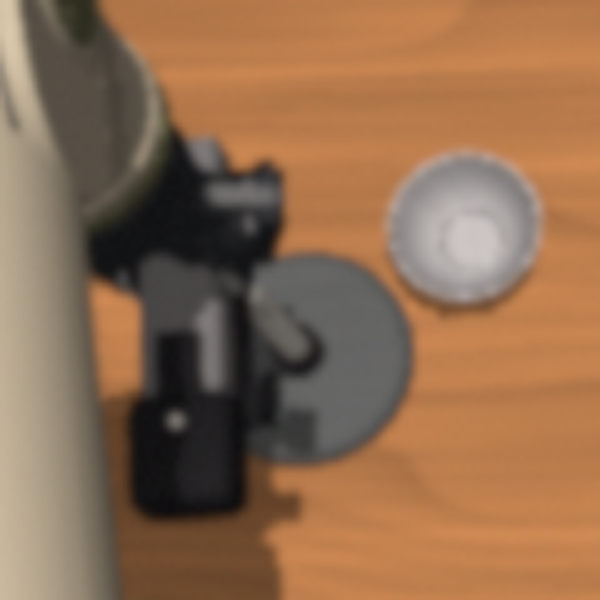

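```bash
python3 -c "
from h import *
import pickle
c=pickle.load(open('w6.pkl','rb'));o=status.get_obs()
p=o['position'];r=R.from_quat(o['ee_rot'])
im=cv2.cvtColor(c['color'][90:170,185:320],cv2.COLOR_RGB2BGR).astype(float)
im=np.clip((im/255)**.5*255*1.1,0,255).astype(np.uint8)
cv2.imwrite('pics/w6c.png',cv2.resize(im,None,fx=6,fy=6,interpolation=cv2.INTER_CUBIC))
for n,u,v in (('tipL',294,157),('tipR',462,157),('tipLf',296,237),('tipRf',459,237)):
  a,d=ray(c,u/1.5,v/1.5); a=r.inv().apply(a-p); d=r.inv().apply(d); z=p[2]-.229
  print(n,np.round((a+d*(z-a[2])/d[2])*1000,1), np.round(onplane(c,u/1.5,v/1.5,.229)*1000,1))
"
```

```text
tipL [-35.8 -70.8 209.5] [689.4 272.9 229. ]
tipR [ 31.8 -70.8 209.5] [694.7 205.5 229. ]
tipLf [-36.8 -38.3 209.5] [657.  271.3 229. ]
tipRf [ 32.2 -38.3 209.5] [662.4 202.6 229. ]
```

View pics/w6c.png

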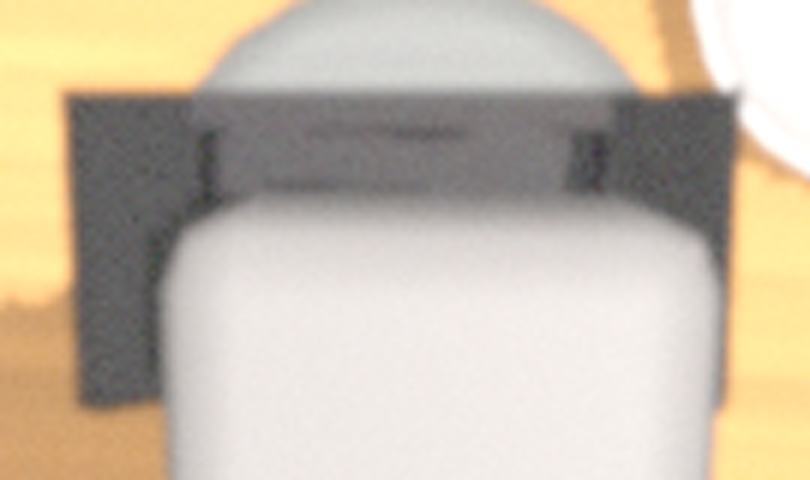

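Wrist view confirms heading and depth: the yoke's rear edge is parallel, at y=-70.8 against -71 expected, and the front edge is at -38.3 against -38. Sideways I need about 3 mm toward world +y. Descending.

Call:
servo_tool(
  motion=[
    [[-0.04,0,0.25,0,0,-0.01],[-0.03,0,0.25,0,0,-0.01],[0,0,0,0,0,0],[0,0,0,0,0,0]],
  ],
)

```text
clock: 9.4
position: [0.6214, 0.2351, 0.411]
ee_rot: [0.735, -0.678, -0.0, 0.0]
ft_force: [-0.1, -0.1, -3.4]
grip_width: 0.45
```

```bash
python3 -c "
from h import *
plan((.622,.2347,.3774),-85.4,vmax=.2)"
```

```text
N 4 pos [0.6214 0.2351 0.411 ] err mm [  0.6  -0.4 -33.6] rot deg [ 0.04  0.01 -0.03] t 9.4 w 0.45 f [-0.1 -0.1 -3.4]
[[0.0,-0.0,0.17,0.0,0.0,-0.0],[0.0,-0.0,0.17,0.0,0.0,-0.0],[0.0,-0.0,0.17,0.0,0.0,-0.0],[0.0,-0.0,0.17,0.0,0.0,-0.0]]
```

Call:
servo_tool(
  motion=[
    [[0,0,0.13,0,0,0],[0,0,0.13,0,0,0],[0,0,0.1,0,0,0],[0,0,0,0,0,0]],
  ],
)

```text
clock: 9.8
position: [0.6214, 0.2351, 0.3913]
ee_rot: [0.735, -0.678, -0.0, 0.0]
ft_force: [-0.5, -0.4, -3.1]
grip_width: 0.455
```

```bash
python3 -c "
from h import *
plan((.622,.2347,.3774),-85.4,vmax=.2)"
```

```text
N 2 pos [0.6214 0.2351 0.3913] err mm [  0.6  -0.4 -13.9] rot deg [ 0.05 -0.01 -0.03] t 9.8 w 0.455 f [-0.5 -0.4 -3.1]
[[0.0,-0.01,0.14,0.01,-0.0,-0.0],[0.0,-0.01,0.14,0.01,-0.0,-0.0]]
```

Call:
servo_tool(
  motion=[
    [[0,0,0.1,0,0,0],[0,0,0.08,0,0,0],[0,0,0.05,0,0,0],[0,0,0,0,0,0]],
  ],
)

```text
clock: 10.2
position: [0.6214, 0.2351, 0.379]
ee_rot: [0.735, -0.678, -0.0, 0.0]
ft_force: [0.0, 0.4, -3.0]
grip_width: 0.451
```

```bash
python3 -c "
from h import *
plan((.622,.2347,.3774),-85.4,vmax=.2)"
```

```text
N 1 pos [0.6214 0.2351 0.379 ] err mm [ 0.6 -0.4 -1.6] rot deg [ 0.03 -0.   -0.03] t 10.2 w 0.451 f [ 0.   0.4 -3. ]
[[0.01,-0.01,0.03,0.01,-0.0,-0.01]]
```

Call:
servo_tool(
  motion=[
    [[0,0,0.03,0,0,0],[0,0,0.02,0,0,0],[0,0,0.02,0,0,0],[0,0,0,0,0,0]],
  ],
)

```text
clock: 10.6
position: [0.6215, 0.2349, 0.3777]
ee_rot: [0.735, -0.678, -0.0, -0.001]
ft_force: [-0.1, 0.6, -2.7]
grip_width: 0.454
```

```bash
python3 -c "
from h import *
plan((.622,.2347,.3774),-85.4,vmax=.2)
c=cam('wrist'); crop(c,'w7.png',170,80,340,200,4)
c=cam('side'); crop(c,'s7.png',200,80,300,190,6)"
```

```text
N 1 pos [0.6215 0.2349 0.3777] err mm [ 0.5 -0.2 -0.3] rot deg [-0.04  0.08 -0.02] t 10.6 w 0.454 f [-0.1  0.6 -2.7]
[[0.0,-0.01,0.01,-0.01,0.02,-0.0]]
```

View pics/w7.png

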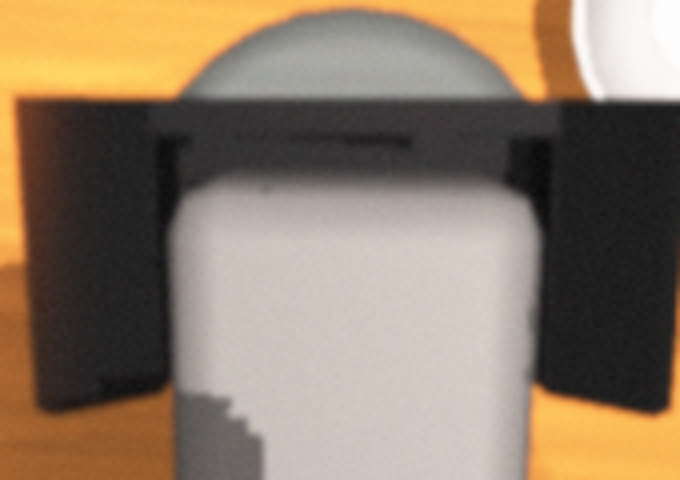

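View pics/s7.png

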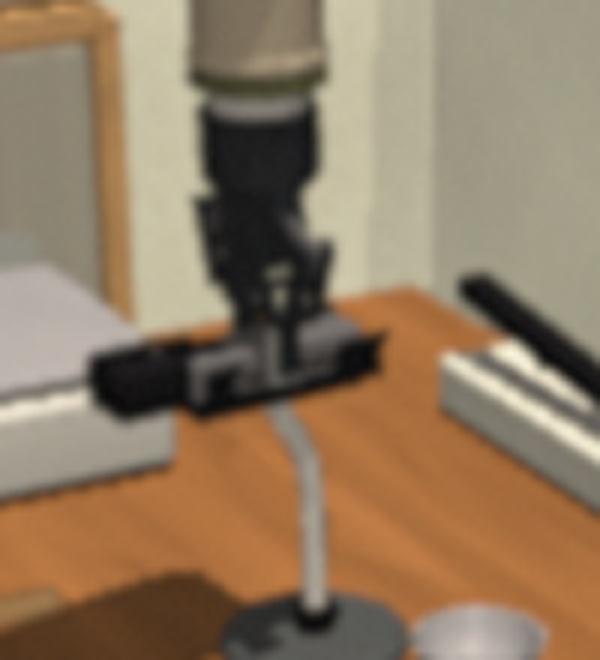

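The tail sits centred between the walls. I'll lower until the weight comes off the hand.

Call:
servo_tool(
  motion=[
    [[0,0,0.03,0,0,0],[0,0,0.03,0,0,0],[0,0,0,0,0,0]],
  ],
)

```text
clock: 11.0
position: [0.6215, 0.2346, 0.3777]
ee_rot: [0.735, -0.678, -0.0, -0.002]
ft_force: [-0.3, -0.0, -3.8]
grip_width: 0.454
```

Call:
servo_tool(
  motion=[
    [[0,0,0.08,0,0,0],[0,0,0,0,0,0]],
  ],
)

```text
clock: 11.2
position: [0.6216, 0.2343, 0.3782]
ee_rot: [0.735, -0.678, -0.001, -0.003]
ft_force: [-0.7, -0.2, -3.7]
grip_width: 0.456
```

```bash
python3 -c "
from h import *
plan((.622,.2347,.3774),-85.4,vmax=.2)"
```

```text
N 1 pos [0.6216 0.2343 0.3782] err mm [ 0.4  0.4 -0.8] rot deg [-0.24  0.3  -0.  ] t 11.2 w 0.456 f [-0.7 -0.2 -3.7]
[[-0.01,-0.01,0.02,-0.05,0.06,-0.0]]
```

```bash
python3 -c "
from h import *
o=status.get_obs(); print(np.round(o['joint_pos'],3),np.round(o['ft_force'],2),np.round(o['torque'],2),np.round(o['tau'],1))"
```

```text
[-0.977  0.526  0.794  1.42  -0.38   1.347 -1.659] [-0.7  -0.17 -3.73] [-0.02 -0.12  0.02] [ -0.1 -64.   16.1 -38.6  -0.    0.4   0. ]
```

Expected seat height is .3774 and it stopped at .3777. The trailing zero row relaxes the push, so I'll test with a single row and read the force at its end.

Call:
servo_tool(
  motion=[
    [[0,-0.01,0.06,-0.05,0.06,0]],
  ],
)

```text
clock: 11.3
position: [0.6223, 0.2345, 0.3773]
ee_rot: [0.735, -0.678, -0.0, -0.001]
ft_force: [-11.0, 0.8, 25.7]
grip_width: 0.455
```

Contact confirmed: 26 N upward at z=.3773, so the reader is home. Releasing.

Call:
servo_tool(
  motion=[
    [[0,0,0,0,0,0]],
  ],
)

```text
clock: 11.4
position: [0.6224, 0.2346, 0.3775]
ee_rot: [0.735, -0.678, 0.0, -0.001]
ft_force: [-0.1, -0.3, -3.1]
grip_width: 0.448
```

Call:
servo_tool(
  motion=[
    [[0,0,0,0,0,0],[0,0,0,0,0,0],[0,0,0,0,0,0],[0,0,0,0,0,0],[0,0,0,0,0,0],[0,0,0,0,0,0]],
  ],
  jaw=0,
)

```text
clock: 12.0
position: [0.6226, 0.2348, 0.3758]
ee_rot: [0.735, -0.678, 0.0, -0.001]
ft_force: [0.4, 0.2, -0.0]
grip_width: 0.997
```

```bash
python3 -c "
from h import *
plan((.622,.2347,.48),-85.4,vmax=.6)
c=cam('wrist'); save(c,'w8.png')"
```

```text
N 4 pos [0.6226 0.2348 0.3758] err mm [-6.000e-01 -1.000e-01  1.042e+02] rot deg [-0.08  0.03  0.02] t 12.0 w 0.997 f [ 0.4  0.2 -0. ]
[[-0.0,0.0,-0.52,-0.0,0.0,0.0],[0.0,0.0,-0.52,-0.0,0.0,0.0],[0.0,0.0,-0.52,-0.0,0.0,0.0],[0.0,0.0,-0.52,-0.0,0.0,0.0]]
```

View pics/w8.png

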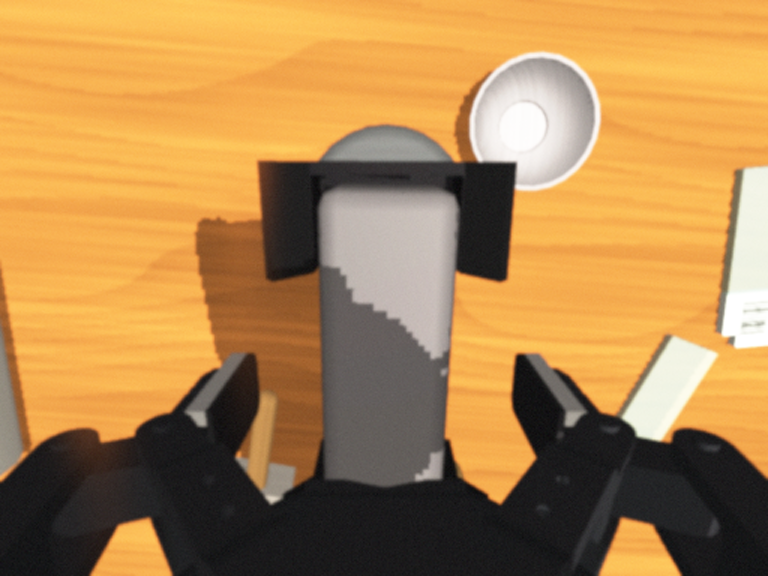

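Released; the reader stays in the yokes with its tail at (388,187). Retreating upward.

Call:
servo_tool(
  motion=[
    [[0,0,-0.4,0,0,0],[0,0,-0.6,0,0,0],[0,0,-0.6,0,0,0],[0,0,-0.6,0,0,0],[0,0,-0.4,0,0,0],[0,0,0,0,0,0],[0,0,0,0,0,0]],
  ],
)

```text
clock: 12.75
position: [0.622, 0.2347, 0.5095]
ee_rot: [0.735, -0.678, 0.0, 0.0]
ft_force: [-1.2, -0.2, -0.6]
grip_width: 0.999
```

```bash
python3 -c "
from h import *
import pickle
plan((.68,.02,.42),-80,vmax=.8)
c=cam('wrist'); save(c,'w9.png');pickle.dump(c,open('w9.pkl','wb'))
c=cam('side'); crop(c,'s9.png',200,80,300,190,6)"
```

```text
N 6 pos [0.622  0.2347 0.5095] err mm [  58.  -214.7  -89.5] rot deg [ 0.03 -0.04 -5.39] t 12.75 w 0.999 f [-1.2 -0.2 -0.6]
[[0.73,-0.14,0.3,0.0,-0.0,-0.18],[0.73,-0.12,0.3,0.0,-0.0,-0.18],[0.73,-0.11,0.3,0.0,-0.0,-0.18],[0.73,-0.1,0.3,0.0,-0.0,-0.18],[0.74,-0.09,0.3,0.0,-0.0,-0.18],[0.74,-0.08,0.3,0.0,-0.0,-0.18]]
```

View pics/w9.png

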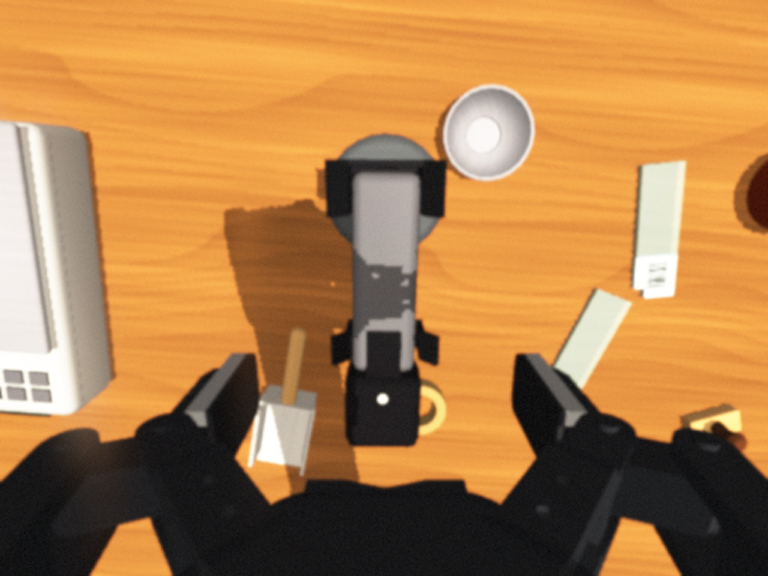

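View pics/s9.png

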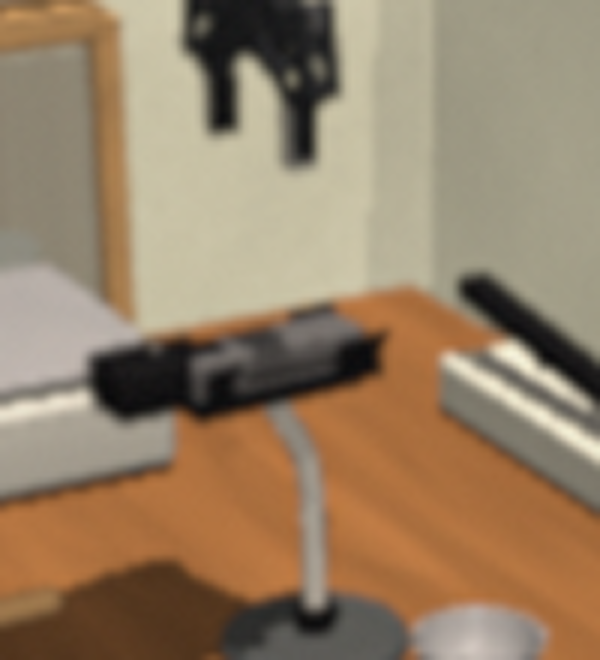

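Reader seated, level, nose toward the robot. Now to the tag.

```bash
python3 -c "
from h import *
import pickle
plan((.69,-.06,.36),-80,vmax=.9)
c=pickle.load(open('w9.pkl','rb'))
print('nose',onplane(c,382/1.5,443/1.5,.236)*1000,'led',onplane(c,382.5/1.5,399/1.5,.236)*1000,'tail',onplane(c,387/1.5,171/1.5,.23)*1000)"
```

```text
N 8 pos [0.622  0.2347 0.509 ] err mm [  68.  -294.7 -149. ] rot deg [ 0.07 -0.05 -5.4 ] t 12.85 w 0.998 f [-0.4 -0.1 -0.2]
[[0.75,-0.11,0.37,0.0,-0.0,-0.13],[0.75,-0.1,0.37,0.0,-0.0,-0.13],[0.75,-0.09,0.37,0.0,-0.0,-0.13],[0.75,-0.08,0.37,0.0,-0.0,-0.13],[0.75,-0.08,0.37,0.0,-0.0,-0.13],[0.75,-0.07,0.37,0.0,-0.0,-0.13],[0.75,-0.06,0.37,0.0,-0.0,-0.13],[0.75,-0.05,0.37,0.0,-0.0,-0.13]]
nose [511.56780865 226.95023053 236.        ] led [544.47389146 229.25325286 236.        ] tail [685.72641262 238.05210172 230.        ]
```

Call:
servo_tool(
  motion=[
    [[0.75,-0.11,0.37,0,0,-0.13],[0.75,-0.1,0.37,0,0,-0.13],[0.75,-0.09,0.37,0,0,-0.13],[0.75,-0.08,0.37,0,0,-0.13],[0.75,-0.08,0.37,0,0,-0.13],[0.75,-0.07,0.37,0,0,-0.13],[0.75,-0.06,0.37,0,0,-0.13],[0.75,-0.05,0.37,0,0,-0.13],[0,0,0,0,0,0],[0,0,0,0,0,0]],
  ],
)

```text
clock: 13.85
position: [0.6895, -0.0667, 0.342]
ee_rot: [0.768, -0.641, -0.006, 0.006]
ft_force: [0.2, 0.7, -0.7]
grip_width: 0.995
```

```bash
python3 -c "
from h import *
import pickle
plan((.69,-.06,.36),-80,vmax=.9)
c=cam('wrist'); save(c,'w10.png');pickle.dump(c,open('w10.pkl','wb'))
"
```

```text
N 1 pos [ 0.6895 -0.0667  0.342 ] err mm [ 0.5  6.7 18. ] rot deg [0.99 0.08 0.31] t 13.85 w 0.995 f [ 0.2  0.7 -0.7]
[[-0.13,-0.03,-0.36,0.2,0.02,0.06]]
```

View pics/w10.png

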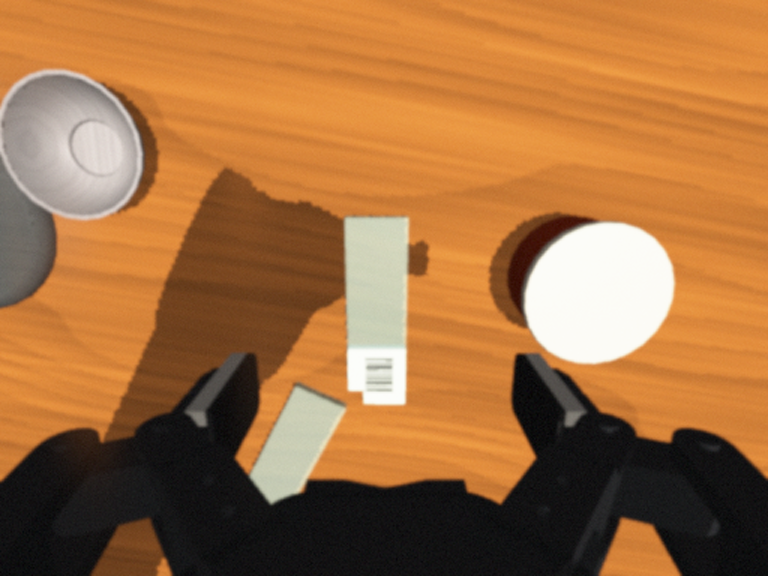

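```bash
python3 -c "
from h import *
import pickle
c=pickle.load(open('w10.pkl','rb'))
Q={}
for n,u,v in (('tl',345,217),('tr',409,217),('bl',349,391),('br',405,404),('bndL',347,348),('bndR',407,348)):
  Q[n]=onplane(c,u/1.5,v/1.5,.008)*1000; print(n,np.round(Q[n],1))
print('far mid',(Q['tl']+Q['tr'])/2,'w',np.linalg.norm(Q['tl']-Q['tr']),'R side len',np.linalg.norm(Q['tr']-Q['br']),'ang',np.degrees(np.arctan2(*(Q['tr']-Q['br'])[[1,0]])),'bnd mid',(Q['bndL']+Q['bndR'])/2)
for u,v in ((525,290),(600,222),(674,285),(590,363)): print('tub',np.round(onplane(c,u/1.5,v/1.5,.055)*1000,1))
"
```

```text
tl [709.3 -34.3   8. ]
tr [717.4 -78.8   8. ]
bl [572.1 -58.8   8. ]
br [ 568.5 -105.3    8. ]
bndL [609.2 -51.4   8. ]
bndR [617.6 -97.2   8. ]
far mid [713.33239274 -56.58023194   8.        ] w 45.21138976725086 R side len 151.2152429358166 ang 10.091393154227735 bnd mid [613.42368813 -74.31038333   8.        ]
tub [ 691.9 -155.7   55. ]
tub [ 741.4 -188.2   55. ]
tub [ 711.9 -246.9   55. ]
tub [ 650.5 -212.2   55. ]
```

The tag is measured again: centre (640,-69.7) and heading 190.1°, with width 45.2 and length 151 matching. The tub edge is 37 mm clear of the finger. Descending.

```bash
python3 -c "
from h import *
plan((.6814,-.0618,.22),-79.9,vmax=.7)"
```

```text
N 4 pos [ 0.6891 -0.0671  0.3418] err mm [  -7.7    5.3 -121.8] rot deg [1.04 0.05 0.18] t 13.9 w 1.002 f [-0.8 -0.7 -1.2]
[[-0.03,0.02,0.61,0.05,0.0,0.01],[-0.03,0.03,0.61,0.05,0.0,0.01],[-0.03,0.03,0.61,0.05,0.0,0.01],[-0.03,0.03,0.61,0.05,0.0,0.01]]
```

Call:
servo_tool(
  motion=[
    [[-0.03,0.03,0.6,0.05,0,0.01],[-0.03,0.03,0.6,0.05,0,0.01],[-0.03,0.03,0.6,0.05,0,0.01],[-0.03,0.03,0.4,0.05,0,0.01],[0,0,0,0,0,0],[0,0,0,0,0,0]],
  ],
)

```text
clock: 14.5
position: [0.6812, -0.0546, 0.2302]
ee_rot: [0.769, -0.639, -0.0, -0.002]
ft_force: [-0.2, -0.8, -0.1]
grip_width: 1.002
```

```bash
python3 -c "
from h import *
plan((.6814,-.0618,.174),-79.9,vmax=.35)"
```

```text
N 4 pos [ 0.6812 -0.0546  0.2302] err mm [  0.2  -7.2 -56.2] rot deg [-0.19  0.16  0.48] t 14.5 w 1.002 f [-0.2 -0.8 -0.1]
[[0.04,0.01,0.28,-0.01,0.01,0.02],[0.04,0.01,0.28,-0.01,0.01,0.02],[0.04,0.01,0.28,-0.01,0.01,0.02],[0.04,0.01,0.28,-0.01,0.01,0.02]]
```

Call:
servo_tool(
  motion=[
    [[0.04,0.01,0.28,-0.01,0.01,0.02],[0.04,0.01,0.28,-0.01,0.01,0.02],[0.04,0.01,0.28,-0.01,0.01,0.02],[0.02,0,0.15,0,0,0.02],[0,0,0,0,0,0],[0,0,0,0,0,0]],
  ],
)

```text
clock: 15.1
position: [0.6823, -0.0619, 0.1793]
ee_rot: [0.767, -0.641, 0.002, -0.001]
ft_force: [-0.1, 1.2, -0.3]
grip_width: 0.999
```

```bash
python3 -c "
from h import *
plan((.6814,-.0618,.173),-79.9,vmax=.35)"
```

```text
N 1 pos [ 0.6823 -0.0619  0.1793] err mm [-0.9  0.1 -6.3] rot deg [-0.23 -0.04  0.1 ] t 15.1 w 0.999 f [-0.1  1.2 -0.3]
[[-0.0,0.02,0.13,-0.05,-0.01,0.02]]
```

Call:
servo_tool(
  motion=[
    [[0,0.02,0.13,-0.05,-0.01,0.02],[0,0,0,0,0,0]],
  ],
)

```text
clock: 15.3
position: [0.6815, -0.0621, 0.1729]
ee_rot: [0.767, -0.642, -0.0, -0.0]
ft_force: [0.0, 0.3, 0.6]
grip_width: 1.001
```

```bash
python3 -c "
from h import *
plan((.6814,-.0618,.173),-79.9,vmax=.35)
c=cam('wrist'); crop(c,'w11.png',150,90,360,300,3)"
```

```text
N 1 pos [ 0.6815 -0.0621  0.1729] err mm [-0.1  0.3  0.1] rot deg [-0.    0.01 -0.01] t 15.3 w 1.001 f [0.  0.3 0.6]
[[-0.01,0.0,-0.0,-0.0,0.0,-0.0]]
```

View pics/w11.png

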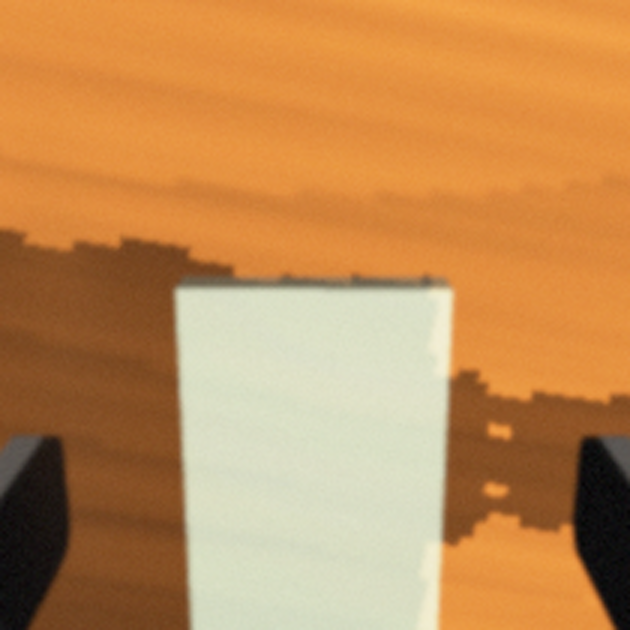

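The tag's clear end is square and nearly centred between the open pads (175–450, pads at 68/577). Closing.

Call:
servo_tool(
  motion=[
    [[0,0,0,0,0,0],[0,0,0,0,0,0],[0,0,0,0,0,0],[0,0,0,0,0,0],[0,0,0,0,0,0],[0,0,0,0,0,0],[0,0,0,0,0,0]],
  ],
  jaw=255,
  force=50,
)

```text
clock: 16.05
position: [0.6823, -0.0622, 0.1749]
ee_rot: [0.767, -0.642, 0.001, -0.001]
ft_force: [-1.1, -0.1, 1.1]
grip_width: 0.503
```

```bash
python3 -c "
from h import *
plan((.6814,-.0618,.3),-79.9,vmax=.5)
c=cam('wrist'); crop(c,'w12.png',150,90,360,300,3)"
```

```text
N 6 pos [ 0.6823 -0.0622  0.1749] err mm [ -0.9   0.4 125.1] rot deg [-0.18 -0.02  0.01] t 16.05 w 0.503 f [-1.1 -0.1  1.1]
[[-0.0,0.0,-0.42,-0.01,-0.0,0.0],[-0.0,0.0,-0.42,-0.01,-0.0,0.0],[-0.0,0.0,-0.42,-0.01,-0.0,0.0],[-0.0,0.0,-0.42,-0.01,-0.0,0.0],[-0.0,0.0,-0.42,-0.01,-0.0,0.0],[-0.0,0.0,-0.42,-0.01,-0.0,0.0]]
```

View pics/w12.png

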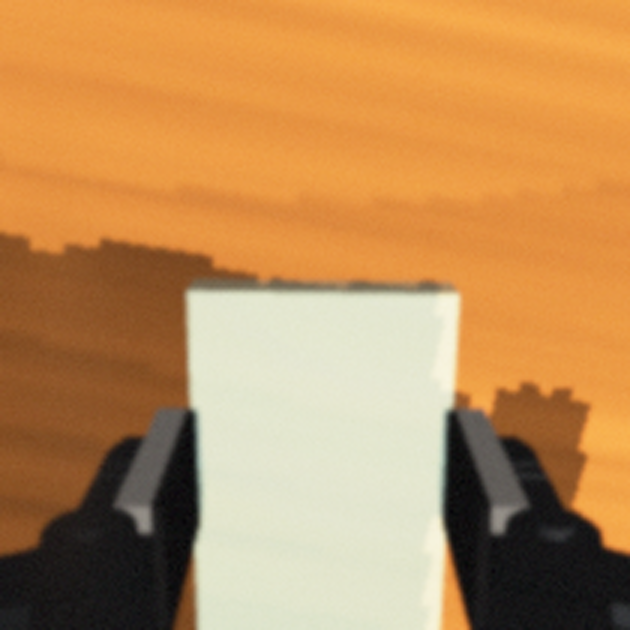

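Both pads are on the tag's edges at 0.503 open. Lifting slowly, then checking for slip and level.

Call:
servo_tool(
  motion=[
    [[0,0,-0.15,0,0,0],[0,0,-0.3,0,0,0],[0,0,-0.3,0,0,0],[0,0,-0.3,0,0,0],[0,0,0,0,0,0],[0,0,0,0,0,0]],
  ],
  force=60,
)

```text
clock: 16.7
position: [0.6824, -0.0623, 0.2337]
ee_rot: [0.767, -0.642, 0.002, -0.002]
ft_force: [0.3, 0.0, -0.7]
grip_width: 0.504
```

```bash
python3 -c "
from h import *
plan((.6814,-.0618,.35),-79.9,vmax=.7)
c=cam('wrist'); crop(c,'w13.png',150,90,360,300,3)
c=cam('side'); crop(c,'s13.png',230,150,370,260,5)"
```

```text
N 4 pos [ 0.6824 -0.0623  0.2337] err mm [ -1.    0.5 116.3] rot deg [-0.29 -0.04  0.01] t 16.7 w 0.504 f [ 0.3  0.  -0.7]
[[-0.0,0.0,-0.58,-0.01,-0.0,0.0],[-0.0,0.0,-0.58,-0.01,-0.0,0.0],[-0.0,0.0,-0.58,-0.01,-0.0,0.0],[-0.0,0.0,-0.58,-0.01,-0.0,0.0]]
```

View pics/w13.png

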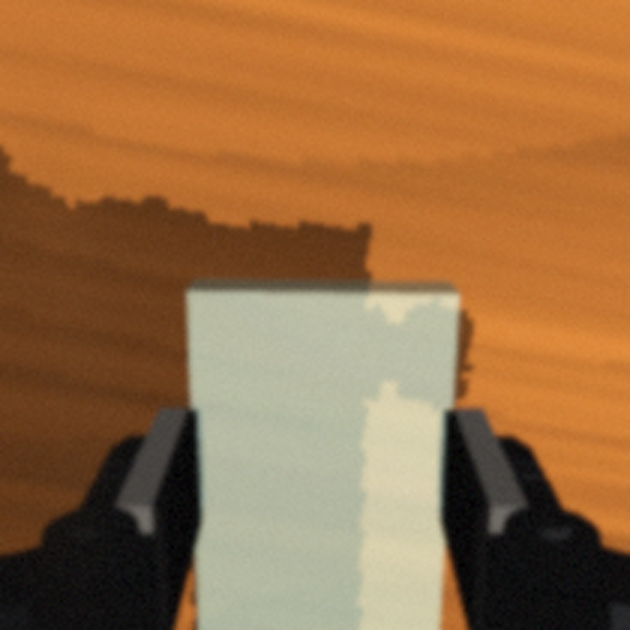

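View pics/s13.png

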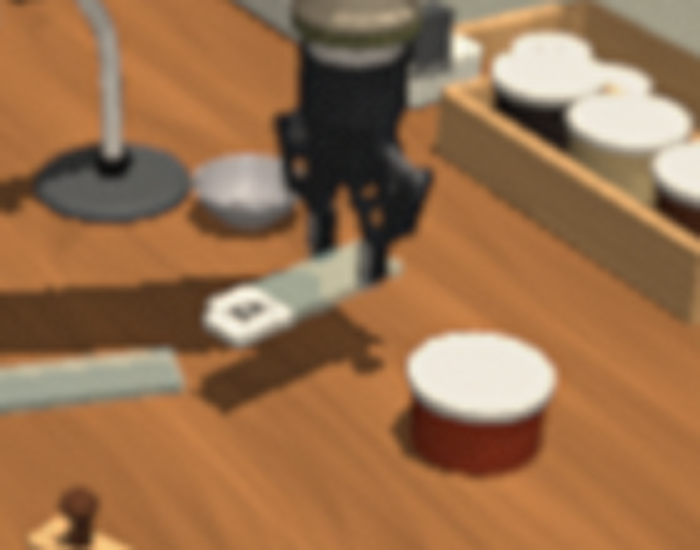

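Held level, no slip. Final hold pose: label at (0.531, 0.227, 0.100). The tag comes in from the robot side, with the TCP at about (0.437, 0.220, 0.267). Lifting, carrying and turning first.

```bash
python3 -c "
from h import *
plan((.45,.06,.34),94.6,n=12)"
```

```text
N 35 pos [ 0.6824 -0.0624  0.2333] err mm [-232.4  122.4  106.7] rot deg [ 5.000e-02 -4.100e-01 -1.745e+02] t 16.8 w 0.497 f [ 0.2 -0.3 -0.6]
[[-0.09,0.12,-0.06,0.0,-0.0,-1.0],[-0.1,0.11,-0.06,0.0,-0.0,-1.0],[-0.11,0.1,-0.06,0.0,-0.0,-1.0],[-0.12,0.09,-0.06,0.0,-0.0,-1.0],[-0.13,0.08,-0.06,0.0,-0.0,-1.0],[-0.13,0.07,-0.06,0.0,-0.0,-1.0],[-0.14,0.06,-0.06,0.0,-0.0,-1.0],[-0.14,0.04,-0.06,0.0,-0.0,-1.0],[-0.15,0.03,-0.06,0.0,-0.0,-1.0],[-0.15,0.02,-0.06,0.0,-0.0,-1.0],[-0.15,0.01,-0.06,0.0,-0.0,-1.0],[-0.15,-0.01,-0.06,0.0,-0.0,-1.0]]
```

Call:
servo_tool(
  motion=[
    [[0,0,-0.4,0,0,0],[0,0,-0.5,0,0,0],[0,0,-0.5,0,0,0],[0,0,-0.5,0,0,0],[-0.09,0.12,-0.2,0,0,-0.7],[-0.1,0.11,0,0,0,-1],[-0.11,0.1,0,0,0,-1],[-0.12,0.09,0,0,0,-1],[-0.13,0.08,0,0,0,-1],[-0.13,0.07,0,0,0,-1],[-0.14,0.06,0,0,0,-1],[-0.14,0.04,0,0,0,-1]],
  ],
)

```text
clock: 18.0
position: [0.6259, -0.0327, 0.3328]
ee_rot: [0.94, -0.342, -0.004, 0.003]
ft_force: [-0.0, 1.1, -1.0]
grip_width: 0.496
```

```bash
python3 -c "
from h import *
plan((.45,.06,.34),94.6,n=12)"
```

```text
N 27 pos [ 0.6259 -0.0327  0.3328] err mm [-175.9   92.7    7.2] rot deg [  -0.2     0.72 -134.63] t 18.0 w 0.496 f [-0.   1.1 -1. ]
[[-0.14,0.03,-0.0,-0.0,0.01,-1.0],[-0.15,0.02,-0.0,-0.0,0.01,-1.0],[-0.15,0.01,-0.0,-0.0,0.01,-1.0],[-0.15,-0.01,-0.0,-0.0,0.01,-1.0],[-0.15,-0.02,-0.0,-0.0,0.01,-1.0],[-0.14,-0.03,-0.0,-0.0,0.01,-1.0],[-0.14,-0.04,-0.0,-0.0,0.01,-1.0],[-0.14,-0.06,-0.0,-0.0,0.01,-1.0],[-0.13,-0.07,-0.0,-0.0,0.01,-1.0],[-0.12,-0.08,-0.0,-0.0,0.01,-1.0],[-0.12,-0.09,-0.0,-0.0,0.01,-1.0],[-0.11,-0.1,-0.0,-0.0,0.01,-1.0]]
```

Call:
servo_tool(
  motion=[
    [[-0.14,0.03,0,0,0.01,-1],[-0.15,0.02,0,0,0.01,-1],[-0.15,0.01,0,0,0.01,-1],[-0.15,-0.01,0,0,0.01,-1],[-0.15,-0.02,0,0,0.01,-1],[-0.14,-0.03,0,0,0.01,-1],[-0.14,-0.04,0,0,0.01,-1],[-0.14,-0.06,0,0,0.01,-1],[-0.13,-0.07,0,0,0.01,-1],[-0.12,-0.08,0,0,0.01,-1],[-0.12,-0.09,0,0,0.01,-1],[-0.11,-0.1,0,0,0.01,-1]],
  ],
)

```text
clock: 19.2
position: [0.5403, 0.0087, 0.3251]
ee_rot: [0.981, 0.195, -0.008, 0.002]
ft_force: [-0.0, -0.1, -0.9]
grip_width: 0.501
```

```bash
python3 -c "
from h import *
plan((.45,.06,.34),94.6,n=12); print(status.get_obs()['joint_pos'].round(2))"
```

```text
N 15 pos [0.5403 0.0087 0.3251] err mm [-90.3  51.3  14.9] rot deg [ -0.54   0.77 -72.06] t 19.2 w 0.501 f [-0.  -0.1 -0.9]
[[-0.09,-0.11,-0.02,-0.01,0.01,-0.96],[-0.08,-0.12,-0.02,-0.01,0.01,-0.96],[-0.07,-0.12,-0.02,-0.01,0.01,-0.96],[-0.06,-0.13,-0.02,-0.01,0.01,-0.96],[-0.04,-0.13,-0.02,-0.01,0.01,-0.96],[-0.03,-0.13,-0.02,-0.01,0.01,-0.96],[-0.02,-0.14,-0.02,-0.01,0.01,-0.96],[-0.01,-0.14,-0.02,-0.01,0.01,-0.96],[0.0,-0.14,-0.02,-0.01,0.01,-0.96],[0.01,-0.14,-0.02,-0.01,0.01,-0.96],[0.02,-0.14,-0.02,-0.01,0.01,-0.96],[0.04,-0.13,-0.02,-0.01,0.01,-0.96]]
[-0.54  0.22  0.49  1.81 -0.11  1.16  0.39]
```

Call:
servo_tool(
  motion=[
    [[-0.09,-0.11,-0.02,-0.01,0.01,-1],[-0.08,-0.12,-0.02,-0.01,0.01,-1],[-0.07,-0.12,-0.02,-0.01,0.01,-1],[-0.06,-0.13,-0.02,-0.01,0.01,-1],[-0.04,-0.13,-0.02,-0.01,0.01,-1],[-0.03,-0.13,-0.02,-0.01,0.01,-1],[-0.02,-0.14,-0.02,-0.01,0.01,-1],[-0.01,-0.14,-0.02,-0.01,0.01,-1],[0,-0.14,-0.02,-0.01,0.01,-1],[0.01,-0.14,-0.02,-0.01,0.01,-1],[0.02,-0.14,-0.02,-0.01,0.01,-1],[0.04,-0.13,-0.02,-0.01,0.01,-1]],
  ],
)

```text
clock: 20.4
position: [0.4595, 0.0477, 0.3307]
ee_rot: [0.737, 0.676, -0.008, -0.002]
ft_force: [-0.9, -0.2, -1.3]
grip_width: 0.499
```

```bash
python3 -c "
from h import *
plan((.437,.07,.267),94.6,n=12,vmax=.5); print(status.get_obs()['joint_pos'].round(2))"
```

```text
N 3 pos [0.4595 0.0477 0.3307] err mm [-22.5  22.3 -63.7] rot deg [-0.77  0.43 -9.56] t 20.4 w 0.499 f [-0.9 -0.2 -1.3]
[[0.14,-0.16,0.43,-0.05,0.03,-0.64],[0.15,-0.15,0.43,-0.05,0.03,-0.64],[0.15,-0.14,0.43,-0.05,0.03,-0.64]]
[-0.56  0.02  0.36  1.98 -0.    1.15  1.29]
```

Call:
servo_tool(
  motion=[
    [[0.14,-0.16,0.4,-0.05,0.03,-0.64],[0.15,-0.15,0.4,-0.05,0.03,-0.64],[0.15,-0.14,0.4,-0.05,0.03,-0.64],[0,0,0,0,0,0],[0,0,0,0,0,0]],
  ],
)

```text
clock: 20.9
position: [0.4352, 0.0703, 0.2682]
ee_rot: [0.675, 0.738, -0.001, -0.001]
ft_force: [0.6, 0.1, -1.3]
grip_width: 0.499
```

```bash
python3 -c "
from h import *
import pickle
plan((.437,.15,.267),94.6,n=12,vmax=.4)
c=cam('wrist'); save(c,'w14.png')
c=cam('side'); save(c,'s14.png');pickle.dump(c,open('s14.pkl','wb'))"
```

```text
N 4 pos [0.4352 0.0703 0.2682] err mm [ 1.8 79.7 -1.2] rot deg [-0.13 -0.02  0.49] t 20.9 w 0.499 f [ 0.6  0.1 -1.3]
[[0.4,0.04,0.01,-0.01,-0.0,0.02],[0.4,0.04,0.01,-0.01,-0.0,0.02],[0.4,0.04,0.01,-0.01,-0.0,0.02],[0.4,0.04,0.01,-0.01,-0.0,0.02]]
```

View pics/s14.png

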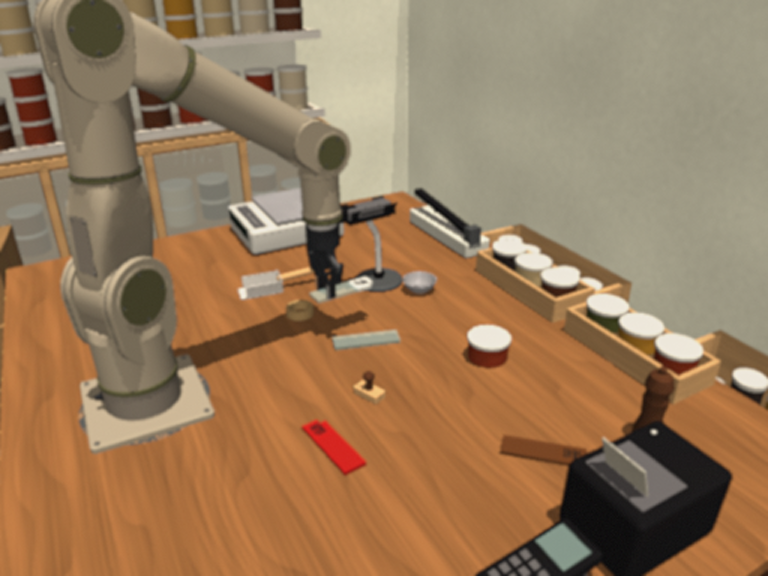

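View pics/w14.png

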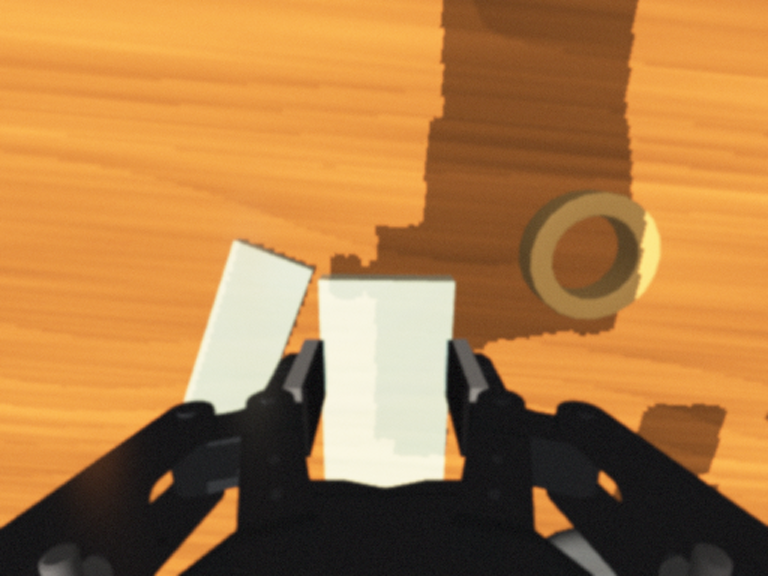

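The tag is held the same as before (tail edge at v≈278), code up, and the reader is still seated. Sliding in under the nose.

Call:
servo_tool(
  motion=[
    [[0.4,0.04,0.02,-0.01,0,0.02],[0.4,0.04,0.01,-0.01,0,0.02],[0.4,0.04,0.01,-0.01,0,0.02],[0.4,0.04,0.01,-0.01,0,0.02],[0,0,0,0,0,0],[0,0,0,0,0,0]],
  ],
)

```text
clock: 21.6
position: [0.4409, 0.1515, 0.2716]
ee_rot: [0.682, 0.731, 0.005, 0.002]
ft_force: [-0.5, -0.1, -0.9]
grip_width: 0.501
```

```bash
python3 -c "
from h import *
plan((.437,.22,.267),94.6,n=12,vmax=.35)"
```

```text
N 4 pos [0.4409 0.1515 0.2716] err mm [-3.9 68.5 -4.6] rot deg [ 0.58 -0.16 -0.59] t 21.6 w 0.501 f [-0.5 -0.1 -0.9]
[[0.34,0.0,0.02,0.03,-0.01,-0.03],[0.34,0.01,0.02,0.03,-0.01,-0.03],[0.34,0.01,0.02,0.03,-0.01,-0.03],[0.34,0.01,0.02,0.03,-0.01,-0.03]]
```

Call:
servo_tool(
  motion=[
    [[0.34,0,0.03,0.03,-0.01,-0.03],[0.34,0,0.03,0.03,-0.01,-0.03],[0.34,-0.02,0.03,0.03,-0.01,-0.03],[0.3,-0.04,0.03,0.03,-0.01,-0.03],[0,0,0,0,0,0],[0,0,0,0,0,0]],
  ],
)

```text
clock: 22.2
position: [0.4333, 0.2216, 0.2662]
ee_rot: [0.679, 0.734, -0.0, 0.0]
ft_force: [-0.6, -0.2, -0.9]
grip_width: 0.496
```

```bash
python3 -c "
from h import *
plan((.437,.22,.267),94.6,n=12,vmax=.35)"
```

```text
N 1 pos [0.4333 0.2216 0.2662] err mm [ 3.7 -1.6  0.8] rot deg [-0.    0.02 -0.12] t 22.2 w 0.496 f [-0.6 -0.2 -0.9]
[[-0.04,0.07,-0.02,-0.0,0.0,-0.02]]
```

Call:
servo_tool(
  motion=[
    [[-0.03,0.09,-0.02,0,0,-0.02],[0,0,0,0,0,0],[0,0,0,0,0,0]],
  ],
)

```text
clock: 22.5
position: [0.4387, 0.2191, 0.2673]
ee_rot: [0.679, 0.734, -0.0, 0.0]
ft_force: [-0.2, -0.2, -0.9]
grip_width: 0.497
```

```bash
python3 -c "
from h import *
import pickle
plan((.437,.22,.267),94.6,n=12,vmax=.35)
d={}
for n in ('side','top','wrist'):
  d[n]=cam(n)
pickle.dump(d,open('c15.pkl','wb'))
crop(d['side'],'s15.png',190,100,310,215,6); crop(d['top'],'t15.png',80,90,200,200,6); save(d['wrist'],'w15.png')"
```

```text
N 1 pos [0.4387 0.2191 0.2673] err mm [-1.7  0.9 -0.3] rot deg [-0.    0.05 -0.11] t 22.5 w 0.497 f [-0.2 -0.2 -0.9]
[[0.02,-0.03,0.01,-0.0,0.01,-0.02]]
```

View pics/s15.png

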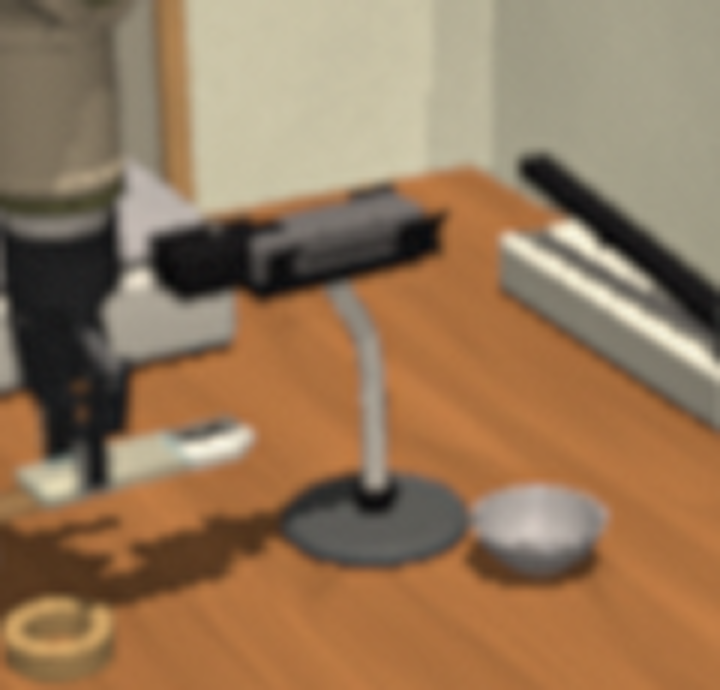

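View pics/t15.png

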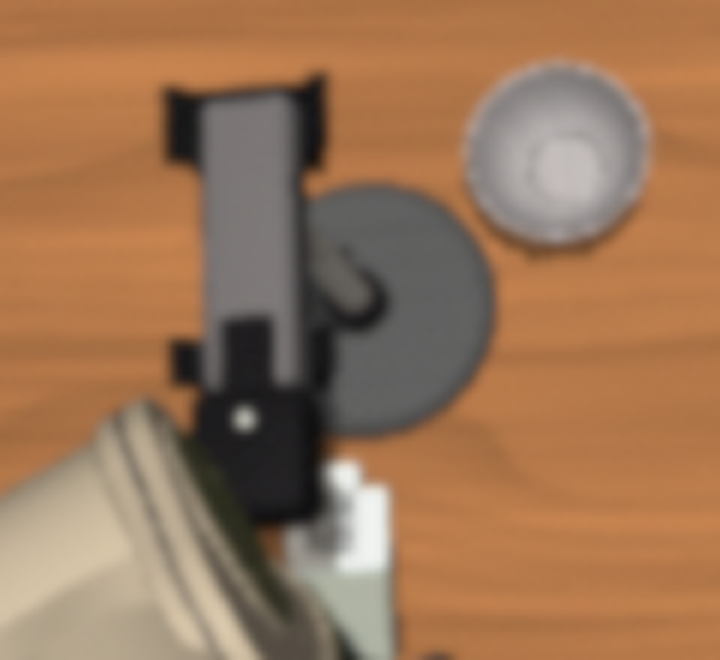

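View pics/w15.png

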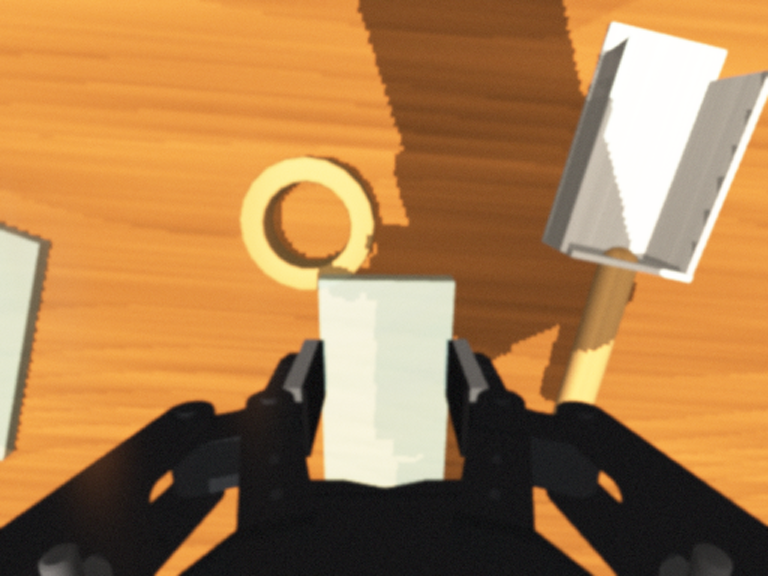

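Side view: tag level, frosted end at crop (165–255, 420–465) under the head, which hangs at (155–250, 225–295). Next I check the numbers in both views.

```bash
python3 -c "
from h import *
import pickle
d=pickle.load(open('c15.pkl','rb'));o=status.get_obs();p=o['position'];r=R.from_quat(o['ee_rot'])
t,s=d['top'],d['side']
for n,u,v in (('bndR',390,570),('notch out',390,487),('tip at notch',361,462)):
  P=onplane(t,80+u/6,90+v/6,.1)*1000; print(n,np.round(P,1))
def tag(x,y,z): # tag coords mm-> tool: label at y=93.9; TCP at tag x=-42.9
  return p+r.apply([-y/1000*-1,(x+42.9)/1000,(174.9-z)/1000]) 
for nm,q in (('bnd -22',(27,-22.5,8)),('bnd +22',(27,22.5,8)),('notch out',(63,-22.5,8)),('tipnotch',(75,-10.5,8)),('tip+22',(75,22.5,8)),('label',(51,0,8)),('bndbot-22',(27,-22.5,0)),('tail-22',(-75,-22.5,8)),('tailbot-22',(-75,-22.5,0))):
  P=tag(*q); a=np.array(proj(s,P)); b=np.array(proj(t,P)); print(nm,np.round(P*1000,1),'side crop',np.round((a-[190,100])*6),'top crop',np.round((b-[80,90])*6))
W=np.array([.5309,.2274,.2]); print('window side',(np.array(proj(s,W))-[190,100])*6,'nose',(np.array(proj(s,[.506,.2255,.2]))-[190,100])*6)
"
```

```text
bndR [509.7 197.5 100. ]
notch out [547.4 198.5 100. ]
tip at notch [559. 212. 100.]
bnd -22 [510.  202.2 100.5] side crop [191. 453.] top crop [379. 569.]
bnd +22 [506.5 247.1 100.5] side crop [158. 427.] top crop [279. 578.]
notch out [545.9 205.1 100.5] side crop [241. 439.] top crop [375. 490.]
tipnotch [556.9 218.  100.5] side crop [248. 428.] top crop [347. 466.]
tip+22 [554.4 250.9 100.5] side crop [223. 410.] top crop [275. 473.]
label [532.2 226.5 100.5] side crop [207. 431.] top crop [327. 521.]
bndbot-22 [510.  202.2  92.5] side crop [191. 464.] top crop [383. 572.]
tail-22 [408.4 194.2 100.5] side crop [ 43. 494.] top crop [392. 798.]
tailbot-22 [408.4 194.2  92.5] side crop [ 44. 505.] top crop [396. 799.]
window side [197.46191995 285.48748027] nose [161.59370461 294.05879302]
```

```bash
python3 -c "
from h import *
import pickle
d=pickle.load(open('c15.pkl','rb'));t,s=d['top'],d['side']
led=onplane(t,80+244/6,90+418/6,.236)*1000; print('led top',led)
# rear grip tail mid + grip edges
for u,v,z in ((205,105,.23),(296,100,.23),(207,330,.23),(300,330,.23)): print(np.round(onplane(t,80+u/6,90+v/6,z)*1000,1))
print('LED expected at reader x~48:', np.array([622.5-.9968*75,234.7-.0802*75]))
crop(t,'t15b.png',110,140,160,200,12)
crop(s,'s15b.png',190,125,250,190,12)
"
```

```text
led top [547.77805805 228.43971399 236.        ]
[681.9 252.6 230. ]
[683.2 214.5 230. ]
[586.  246.9 230. ]
[585.3 208.6 230. ]
LED expected at reader x~48: [547.74  228.685]
```

View pics/t15b.png

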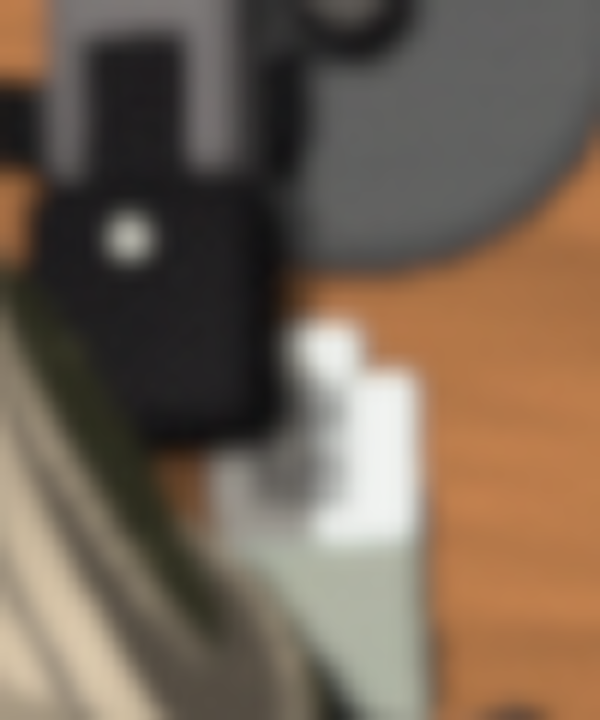

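View pics/s15b.png

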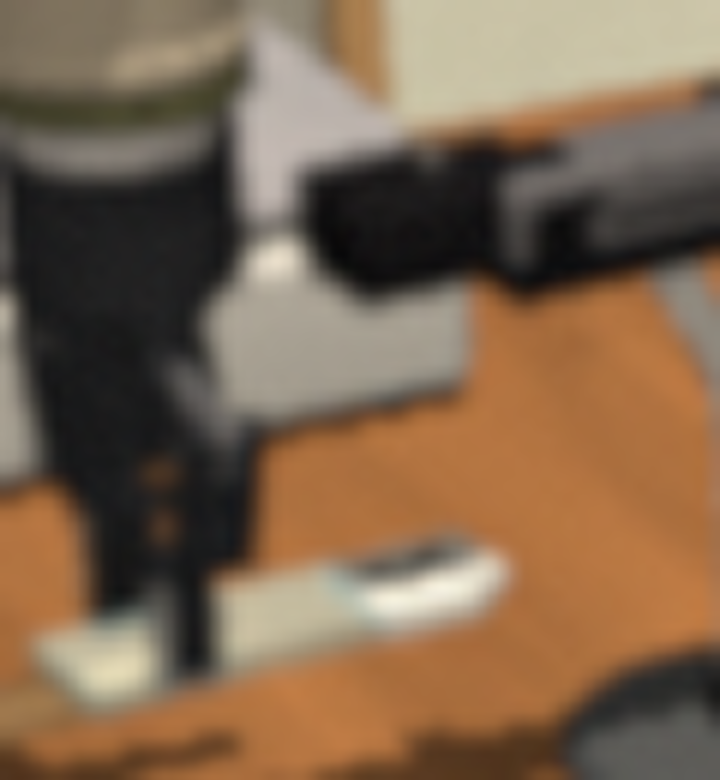

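The reader agrees in the top view (LED within 0.3 mm). The tag is longitudinally right and reads about 2 to 4 mm toward -y, partly its visible side face and blur. One small nudge toward +y, then settle.

Call:
servo_tool(
  motion=[
    [[0.04,-0.02,0,0,0,0],[0,0,0,0,0,0],[0,0,0,0,0,0],[0,0,0,0,0,0],[0,0,0,0,0,0]],
  ],
)

```text
clock: 23.15
position: [0.4372, 0.2212, 0.2674]
ee_rot: [0.679, 0.734, -0.0, 0.0]
ft_force: [-0.3, -0.1, -1.1]
grip_width: 0.497
```

```bash
python3 -c "
from h import *
plan((.437,.22,.267),94.6)
o=status.get_obs();r=R.from_quat(o['ee_rot']);print('label',o['position']+r.apply([0,.0939,.1669]),'v',np.abs(o['joint_velocities']).max(),'tilt',np.degrees(np.arccos(-r.as_matrix()[2,2])))
import time
for n in range(4): cams.camera('side')
o=status.get_obs();print(o['position'],np.abs(o['joint_velocities']).max(),o['clock'],o['grip_width'])
c=cam('top'); save(c,'t16.png'); c=cam('side'); crop(c,'s16.png',190,100,310,215,6)"
```

```text
N 1 pos [0.4372 0.2212 0.2674] err mm [-0.2 -1.2 -0.4] rot deg [ 0.01  0.03 -0.1 ] t 23.15 w 0.497 f [-0.3 -0.1 -1.1]
[[-0.02,-0.01,0.01,0.0,0.01,-0.02]]
label [0.53081452 0.22849339 0.10053639] v 0.001373166379990552 tilt 0.0350000538565226
[0.4371974  0.22119065 0.26737118] 0.0010289841831934601 23.35 0.4984181357295793
```

View pics/t16.png

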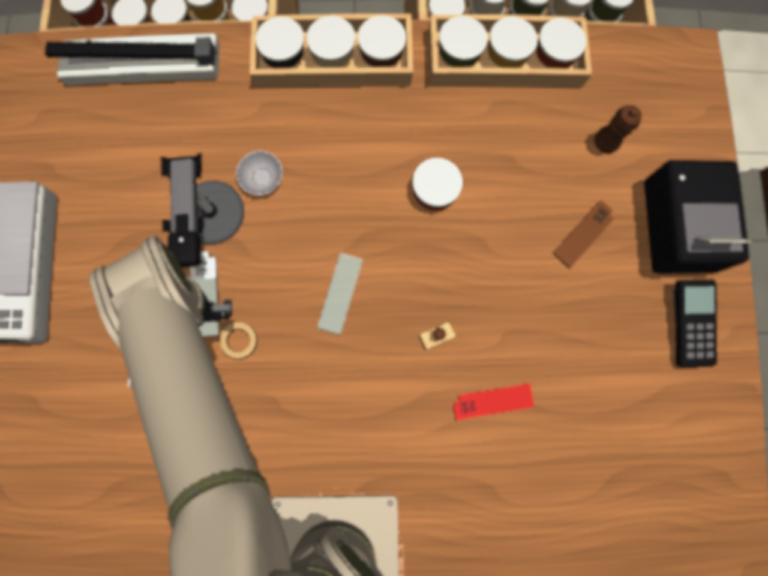

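View pics/s16.png

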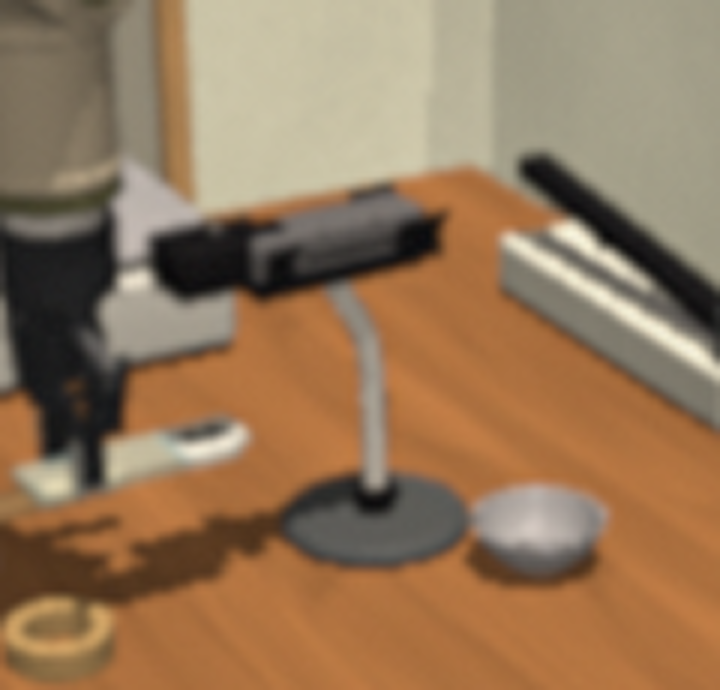

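The bystanders in view are at their first pixels: bowl (259,173), tape (238,340), tub (437,183), stamp (437,335), blank (340,293). The reader is seated, and the tag is still and level. Handing in.

```bash
python3 -c "
from workcell import order
print(order.hand_in())"
```

```text
the job is handed in; nothing more can be done
None
```

The reader is back in its stand and released, and I handed the job in at about 23.5 s (of 64 s) still holding the bin tag under the reader's nose.

**Reader:** I lowered it into the yokes with its nose toward the robot until the stand pushed back with about 26 N. The height at contact was within 0.1 mm of the expected seat height. After release it stayed level and centred in both the side and top views.

**Tag:** I took the notched tag by its clear end and brought it in from the robot side, code side up.
- **Position:** by the arm's readings the frosted centre is at (0.531, 0.228, 0.1005) m. That is about 99.5 mm below the window and within about 1–2 mm of its centre.
- **Level and stillness:** the tool is tilted by less than 0.1°, and neither the pose nor the grip changed over the last 0.2 s.

**Checks that disagreed:**
- **Sideways offset:** before the last nudge, the top and side cameras put the tag's edge 3–5 mm further toward -y than the arm's readings. I put this down partly to blur and the tag's visible side face. I moved it about 2 mm the other way and did not measure it again.
- **Grip reading:** on the tag it corresponds to about 42–43 mm rather than 45 mm. The wrist pictures showed no slip.
- **Bystanders:** those visible in the last top picture had not moved. The scoop was hidden by the arm there; I only saw it from the wrist camera, where it appeared undisturbed.

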